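# Push a broken tube stub out of a tipped centrifuge sleeve

### The arm

A 6-joint arm with a two-finger parallel gripper is mounted at the origin on a cart in front of the work surface, level with it; the furniture and walls round the work are solid. World frame = base frame: x ahead of the robot, y to its left, z up, the work surface at z = 0. Lengths are in mm, angles in rad, forces in N, time in s.
With the tool pointing down it reaches from about 350 to 875 mm from the base axis. Payload 4.2 kg.
Tool frame: the origin (TCP) lies midway between the tips of the shut fingers; the grasp point (between the pads) lies 19 mm behind it; z points along the fingers, y is the direction in which the jaws open and shut (so a half turn about z gives the same grasp; the last joint's range is limited). The gripper opens to 85 mm and grips with 20 to 120 N. Pads are 22 mm wide; open, the fingers measure 114 mm over their backs; the gripper's body (76 mm by 85 mm) begins 54 mm behind the grasp point. The pads swing forward as they close: fully open they stand 13 mm farther back than shut.
Start: joints at [-0.985, 0.385, 0.008, 0, -1.194, -0.259], TCP at [200.649, -591.895, 231.312] pointing down, gripper open.
Joint ranges: [-3.14, 3.14], [-1.21, 2.06], [-1.07, 1.41], [-3.16, 2.05], [-2.99, -0.16], [-3.1, 3.1]. Speed limits (rad/s): [2.79, 2.79, 3.14, 3.14, 3.14, 3.14].

### API

Orientations are given as a unit quaternion [x, y, z, w].
In Python, from bench import arm gives the robot as it stands.
- The arm moves only by the tool servo_tool, never from a script. Its argument "rows" is a list of rows, each an object of numbers: "fingers": the finger opening in cm, from 0 to 8.54; "x", "y", "z": the shift along the tool's x, y, z in cm; "turn": the turn about the tool's z in degrees. A call has 1 to 10 rows; each row shifts and turns the commanded pose from where the row before left it, along the tool's axes as they then stand; what a row does not reach is not made up. A row lasts 1/12 s, in which the tool goes at most 41.7 mm and 7.16 degrees, less where a joint would pass 70% of its speed; a pose out of reach is approached as far as the arm can. A call is refused whole if a number of a shift passes 4.17 or a number of a turn 7.16, either way. A call with a gripper value outside its range is refused whole. The fingers move at their own pace and stop on an object; the grip force is fixed at half the most. Time passes only in rows, so rows that do not move let the fingers close. It gives the time, the measured TCP pose, the force and the opening at its end, in the units of the state.
- arm.read_state(): the state, without advancing time (a new reading comes with each control period).
- arm.get_image(name): name is "scene" or "top" or "wrist"; returns (picture, depth): 400x640x3 uint8, red, green, blue; 400x640 float32, mm along the optical axis (not along the pixel's ray), 0 where there is no reading.
- arm.camera_model(name): a dict with "fx", "fy", "cx", "cy" (pixels), "pose" (4x4, takes a point from camera to world coordinates). Camera axes: x right, y down, z forward; pixel columns grow to the right and rows downward; lengths in mm; the calibration is good to about 2 mm. A picture is of the moment at which its call begins: read the wrist's pose just before it. camera_model takes no time and is no camera call; for the wrist camera it gives the pose at the moment of the call.
- arm.job_done(): hands the job in, once; it reports no verdict.
The state is a dict: "clock": time; "joints": joint angles; "joint_vel": joint speeds; "joint_efforts": joint torques, N m; "position": TCP position; "ee_rot": TCP orientation; "contact_force": force on the tool from outside, world axes, zero at the start; "wrist_torque": the same for the moment, N m; "gripper_width": finger opening in mm.
Only numpy, scipy, OpenCV 4.12 (cv2) and the standard library are available. Lean on these libraries where they do the work, as an engineer would, in place of code of your own. Each camera call takes 0.05 s, during which the arm holds its last target.

### The job

A broken tube stub, with a rubber cushion under it, is jammed near the bottom of the upright steel centrifuge sleeve. Tip the sleeve over until it rests on its stop, then push both pieces through with the red-handled rod, right down until its black collar meets the sleeve's mouth but without ramming it, so that they drop out into the blue tray. Put the rod back upright and fully home in its holder, leave the sleeve tipped, and do not disturb the bottle and the two vials standing near.

Things in the scene. Friction and masses are not known exactly. Their poses are not given: they have to be found in the camera images.
- stand: White-based stand fixed to the worktop; origin on the worktop below the sleeve's pivot. Two cheeks (outer faces 48 mm apart along y, 44 mm long along x, tops at 102 mm) carry the sleeve, whose top tips to the stand's -x. Blue open tray on its +x side (inside 92 x 80 mm, walls to 38 mm) under where the sleeve's lower end swings to. A grey foot blocks that end while the sleeve is upright.
- sleeve (a joint): Tilt of the steel sleeve about its pivot (rad): 0 upright as at the start, grows as its top tips to the stand's -x, rests on its rubber stop at 0.65. Stiff hinge (about 0.22 N m): it stays where it is left.
- sleeve_pivot (a point): On the sleeve's axis at the pivot, 98 mm above the worktop; z along the bore to the mouth. Steel tube open at both ends, outside 22 mm, bore 16 mm, from 65 mm below to 45 mm above the pivot; its top 40 mm stands free and can be pinched. Spring catches in the bore 90 mm from the mouth leave 13 mm: the pieces rest there and need 4 to 18 N to go through; each drops only when its top has passed.
- sleeve_mouth (a point): Centre of the sleeve's upper mouth, 45 mm from the pivot along the bore; its z axis points out of the bore.
- tray_floor (a point): Centre of the blue tray's inner floor, 11 mm above the worktop, 68 mm from the stand's origin along the stand's +x; axes as the stand's.
- stub_center (a point): Centre of the green-tinted broken tube stub, 14.4 mm thick, 18 mm long, tapered foot; z along its length. It lies on the cushion in the sleeve, its top about 60 mm below the mouth at the start.
- cushion_center (a point): Centre of the orange rubber cushion, a 14.4 mm thick, 12 mm long plug with a tapered foot, z along its length; it sits on the catches under the stub.
- rod_grip (a point): Centre of the push rod's red handle, 18 x 18 mm, 36 mm long; z along the rod away from its tip, x and y square to its sides. Below it a steel shaft 11 mm thick reaches 124 mm from here to the tip. On the shaft a black depth collar, 24 mm wide, 4 mm thick, its underside set 92.5 to 100 mm from the tip, differently each time (not measured); it holds against 50 N. About 70 g in all.
- rod_tip (a point): Centre of the tip of the push rod's shaft, 124 mm below the handle's centre.
- holder_mouth (a point): Centre of the upper rim of the rod holder, a fixed aluminium tube on a white round foot of 70 mm; outside 24 mm, bore 16 mm, rim 98 mm above the worktop. The rod stands in it with its tip on the floor of the bore, 90 mm below the rim, so that the handle's centre is 34 mm above the rim.
- amber_bottle: Bystander: small amber bottle with black cap, 33 mm wide, 92 mm high, loose, upright; origin at the centre of its underside.
- vial: Bystander: white vial with white cap, 36 mm wide, 90 mm high, loose, upright; origin at the centre of its underside.
- blue_vial: Bystander: pale vial with a blue cap, 33 mm wide, 104 mm high, loose, upright; origin at the centre of its underside.
Things that resemble listed ones, but are neither listed nor needed, are in the scene too. There is more than one size of the part that bears rod_grip; the job needs the smaller.

How it is judged (in metres and radians):
On the way, in this order (a step that is already met when the one before it is completed fails the run):
1. the sleeve is tipped onto its stop (value of joint sleeve above 0.55 rad), for 0.2 s.
2. the rod is down in the tipped sleeve with its collar on the mouth (value of joint sleeve above 0.55 rad and z of rod_tip in the frame of sleeve_pivot below -0.0455 m and distance between rod_tip and sleeve_pivot below 0.062 m and contact force between rod and stand above 3 N), for 0.05 s.
At the end, for the whole second after the job is handed in: The sleeve is tipped by more than 0.55 rad, cushion and stub lie on the blue tray's floor (inside its walls), the rod stands upright in its holder with its tip within 5 mm of the bore's floor, and the three bystanders stand upright (value of joint sleeve above 0.55 rad and x of cushion_center in the frame of tray_floor between -0.05 and 0.05 m and y of cushion_center in the frame of tray_floor between -0.042 and 0.042 m and z of cushion_center in the frame of tray_floor between -0.005 and 0.02 m and x of stub_center in the frame of tray_floor between -0.05 and 0.05 m and y of stub_center in the frame of tray_floor between -0.042 and 0.042 m and z of stub_center in the frame of tray_floor between -0.005 and 0.02 m and horizontal distance between rod_tip and holder_mouth below 0.01 m and z of rod_grip in the frame of holder_mouth between 0.028 and 0.039 m and angle between rod_grip's own z axis and vertical below 0.12 rad and angle between each of amber_bottle, vial, blue_vial's own z axis and vertical below 0.4 rad); the robot touches nothing.
It fails at once if the rod is rammed against the sleeve (over 40 N) (contact force between rod and stand above 40 N).
It fails at once if the amber bottle is moved more than 20 mm (distance of amber_bottle from where it was at the start of the episode above 0.02 m).
It fails at once if the vial is moved more than 20 mm (distance of vial from where it was at the start of the episode above 0.02 m).
It fails at once if the blue vial is moved more than 20 mm (distance of blue_vial from where it was at the start of the episode above 0.02 m).
It also fails if it takes over 69 s, if anything falls off the work surface, if the arm or the gripper's body presses on something with over 40 N, if the wrist force passes 120 N, or if a joint passes its speed limit or range.

## Working session

There is one attempt and no reset: what is moved stays moved. The work goes in short steps, Python scripts to look and compute and a tool call to move; the robot and the scene stay as the last step left them, time stands still between calls to the robot, and variables do not carry over. Pictures are saved under pics/ and viewed, and the job is handed in when it is done.

Besides the shell and the picture viewer there is one more tool, called after "Call:" as a command line: name --argument value ..., lists and objects as JSON in quotes. servo_tool: Moves the arm, as the interface text tells. Its arguments: {"type":"object","properties":{"rows":{"type":"array","items":{"type":"object","properties":{"fingers":{"type":"number"},"x":{"type":"number"},"y":{"type":"number"},"z":{"type":"number"},"turn":{"type":"number"}}}}},"required":["rows"]}

```bash
ls; mkdir -p pics; python3 - <<'E'
from bench import arm
import cv2,numpy as np
s=arm.read_state(); print(s)
for n in ("scene","top","wrist"):
    m=arm.camera_model(n); print(n,m)
    p,d=arm.get_image(n); cv2.imwrite(f"pics/{n}0.png",p[:,:,::-1]); np.save(f"pics/{n}0.npy",d)
E
```

```text
pics
{'clock': 0.0, 'joints': array([-9.85391642e-01,  3.85598827e-01,  6.59498362e-03, -4.96361169e-04,
       -1.19396694e+00, -2.58598473e-01]), 'joint_vel': array([-5.14569209e-04,  5.05909175e-05, -8.86008281e-04, -1.25732123e-03,
        9.44114360e-04, -1.18018824e-03]), 'joint_efforts': array([ 7.88467187e-04, -3.92291272e+01,  1.88403833e+01,  4.18619514e+00,
       -4.64726720e-03, -2.05730925e-05]), 'position': array([ 200.46548944, -591.3602764 ,  230.18437241]), 'ee_rot': array([-1.62586460e-01,  9.86693675e-01,  1.08632438e-03, -2.34882855e-04]), 'contact_force': array([ 1.01440466, -0.6411057 , -0.93513305]), 'wrist_torque': array([-0.03788955,  0.0157771 , -0.05000394]), 'gripper_width': 85.13068533320532}
scene {'fx': 459.73150362123374, 'fy': 459.73150362123374, 'cx': 312.05630391291777, 'cy': 201.3371666023518, 'pose': array([[ 6.58287683e-01, -3.75968188e-01,  6.52154313e-01,
        -1.17666811e+02],
       [-7.52680856e-01, -3.15679373e-01,  5.77769905e-01,
        -5.16687691e+02],
       [-1.13514394e-02, -8.71202878e-01, -4.90791901e-01,
         5.91915612e+
[... 306 characters left out ...]
81460e-01, -1.59906579e-02, -3.13208717e-02,
         6.45234154e+01],
       [ 3.20930313e-02, -5.05623739e-02, -9.98205131e-01,
         1.10648275e+03],
       [ 0.00000000e+00,  0.00000000e+00,  0.00000000e+00,
         1.00000000e+00]])}
wrist {'fx': 286.3751316413381, 'fy': 286.3751316413381, 'cx': 319.3540515999704, 'cy': 203.00806889189508, 'pose': array([[-3.21804026e-01,  9.13346818e-01,  2.49478975e-01,
         1.36910264e+02],
       [ 9.46802455e-01,  3.09679549e-01,  8.75424945e-02,
        -6.14638160e+02],
       [ 2.69812245e-03,  2.64378833e-01, -9.64415135e-01,
         3.72577047e+02],
       [ 0.00000000e+00,  0.00000000e+00,  0.00000000e+00,
         1.00000000e+00]])}
```

View pics/scene0.png

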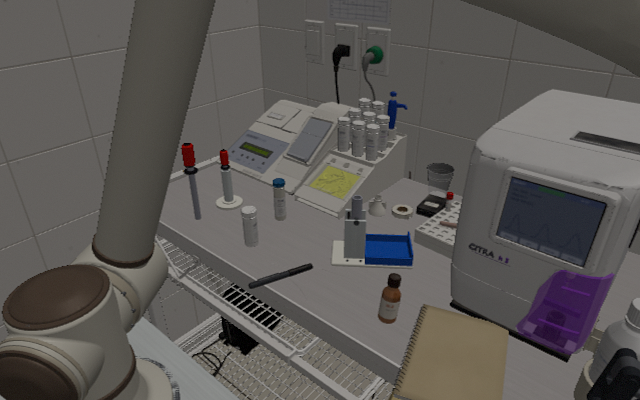

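View pics/top0.png

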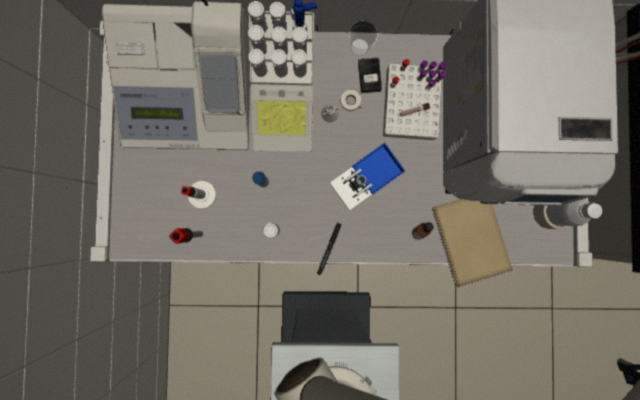

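View pics/wrist0.png

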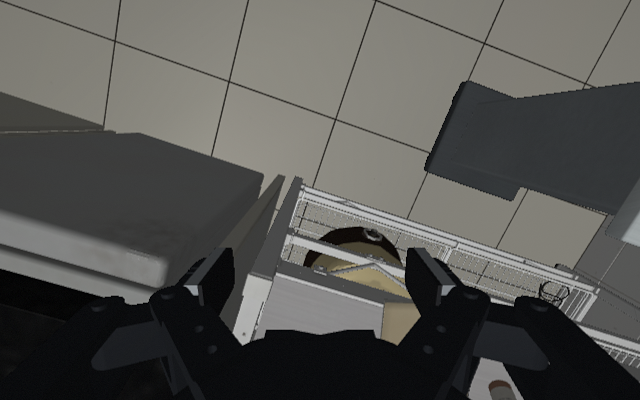

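```bash
cat > h.py <<'E'
import numpy as np,cv2
from bench import arm
def back(name,u,v,d,m=None):
    m=m or arm.camera_model(name)
    p=np.array([(u-m['cx'])/m['fx']*d,(v-m['cy'])/m['fy']*d,d,1.0]); return (m['pose']@p)[:3]
def onz(name,u,v,z,m=None):
    m=m or arm.camera_model(name)
    r=m['pose'][:3,:3]@np.array([(u-m['cx'])/m['fx'],(v-m['cy'])/m['fy'],1.0]); o=m['pose'][:3,3]
    return o+r*(z-o[2])/r[2]
def proj(name,P,m=None):
    m=m or arm.camera_model(name)
    q=np.linalg.inv(m['pose'])@np.append(P,1.0); return q[0]/q[2]*m['fx']+m['cx'],q[1]/q[2]*m['fy']+m['cy']
def crop(img,u0,v0,u1,v1,k,out):
    c=img[v0:v1,u0:u1]; c=cv2.resize(c,None,fx=k,fy=k,interpolation=cv2.INTER_CUBIC); cv2.imwrite(out,c)
E
python3 - <<'E'
from h import *
t=cv2.imread('pics/top0.png'); s=cv2.imread('pics/scene0.png')
a=cv2.convertScaleAbs(t,alpha=1.6)
crop(a,160,140,280,260,5,'pics/c1.png'); crop(a,320,130,440,250,5,'pics/c2.png')
b=cv2.convertScaleAbs(s,alpha=1.5)
crop(b,170,130,310,250,5,'pics/c3.png'); crop(b,310,170,430,330,3,'pics/c4.png')
E
```

```text
(no output)
```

View pics/c1.png

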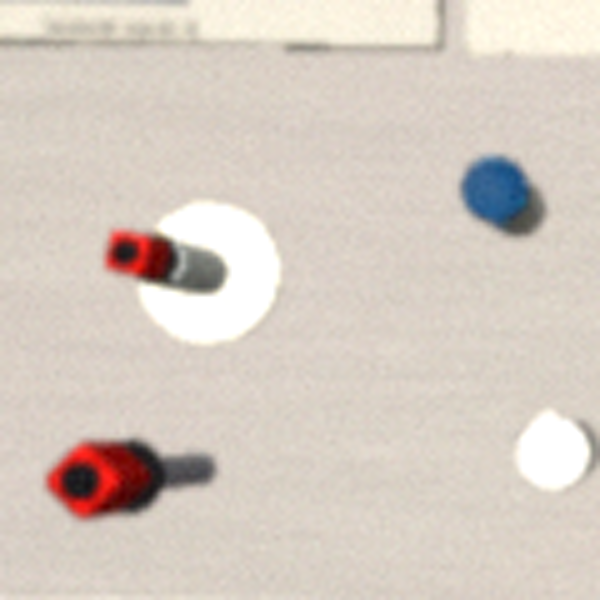

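View pics/c2.png

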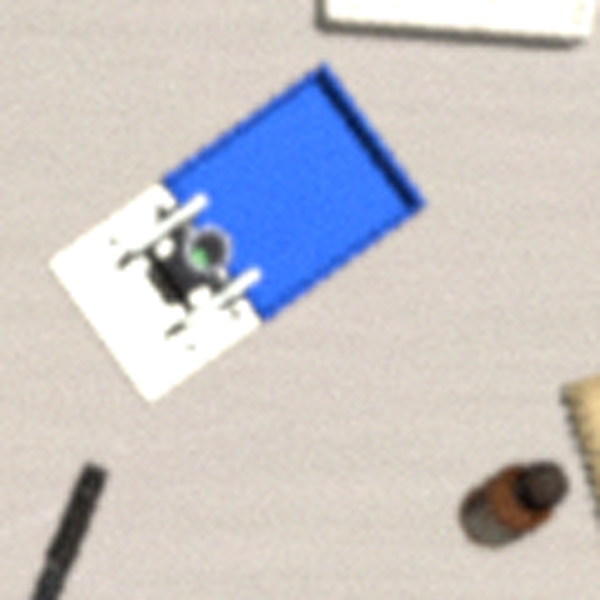

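View pics/c3.png

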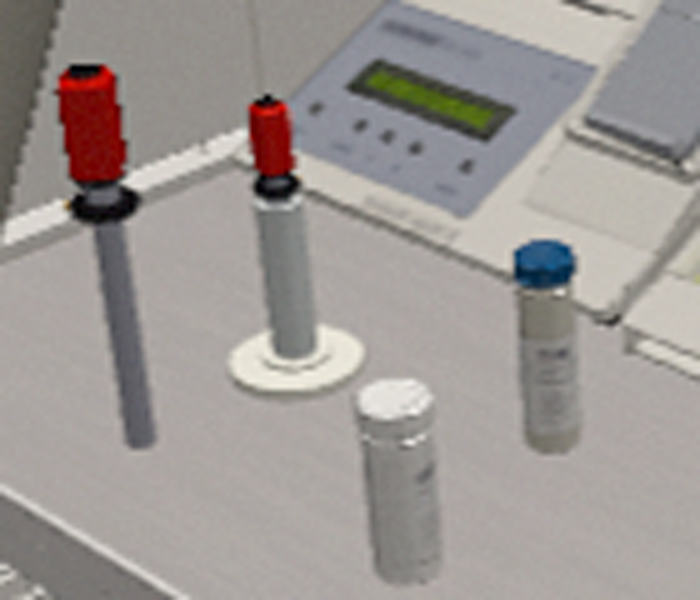

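View pics/c4.png

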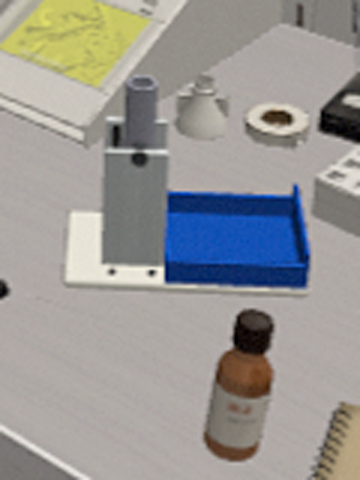

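```bash
python3 - <<'E'
from h import *
def T(cx,cy,o,z): return onz('top',o[0]+cx/5-0.0,o[1]+cy/5-0.0,z).round(1)
A=(160,140);B=(320,130)
P=lambda n,v:print(n,v)
P('foot',T(209,272,A,4)); P('handle top',T(124,252,A,152))
for c in [(107,243),(130,228),(175,250),(110,270)]: P('h',T(*c,A,150))
P('bigtop',T(80,481,A,200)); P('big base',T(205,468,A,0))
P('blue cap',T(493,188,A,104)); P('white cap',T(554,452,A,90))
P('mouth',T(207,252,B,143))
for c in [(323,67),(423,205),(265,320),(163,182)]: P('tray',T(*c,B,38))
for c in [(50,263),(152,402),(262,322),(163,182)]: P('base',T(*c,B,8))
for c in [(120,262),(205,200),(170,335),(258,273)]: P('cheek',T(*c,B,102))
P('amber cap',T(543,482,B,92)); P('amber base',T(488,520,B,0))
# scene checks
S=(170,130)
Q=lambda cx,cy,z,o=S,k=5: onz('scene',o[0]+cx/k,o[1]+cy/k,z).round(1)
P('sc rod knob',Q(267,100,152)); P('sc foot',Q(296,358,4)); P('sc mouth',Q(140,82,143,(310,170),3))
d=np.load('pics/top0.npy')
for (u,v) in [(184.6,190.6),(361.4,180.2),(258,177),(271,230),(428,226),(176,236)]:
    dd=np.median(d[int(v)-1:int(v)+2,int(u)-1:int(u)+2]); P((u,v),back('top',u,v,dd).round(1))
E
```

```text
foot [520.3 336.9   4. ]
handle top [519.7 337.1 152. ]
h [523.6 345.1 150. ]
h [530.3 335.4 150. ]
h [521.  315.8 150. ]
h [511.9 343.4 150. ]
bigtop [422.4 338.3 200. ]
big base [422.4 337.1   0. ]
blue cap [555.  184.5 104. ]
white cap [434.6 155.5  90. ]
mouth [548.9 -46.9 143. ]
tray [ 651.8 -115.6   38. ]
tray [ 584.2 -165.7   38. ]
tray [526.1 -87.9  38. ]
tray [593.2 -37.   38. ]
base [555.   16.7   8. ]
base [485.8 -35.5   8. ]
base [527.  -90.7   8. ]
base [597.1 -39.9   8. ]
cheek [547.5 -11.5 102. ]
cheek [577.  -50.5 102. ]
cheek [514.2 -34.9 102. ]
cheek [543.6 -75.4 102. ]
amber cap [ 449. -211.   92.]
amber base [ 428.8 -207.9    0. ]
sc rod knob [520.  335.6 152. ]
sc foot [523.2 340.4   4. ]
sc mouth [549.1 -46.3 143. ]
(184.6, 190.6) [519.3 337.7 151.1]
(361.4, 180.2) [555.  -53.6  85.3]
(258, 177) [556.5 186.1 102. ]
(271, 230) [435.5 155.2  87.8]
(428, 226) [ 449.9 -209.7   91.5]
(176, 236) [422.8 338.9 198. ]
```

Call:
servo_tool --rows '[{"x": -2.8, "y": 2.9, "z": -0.4}, {"x": -2.8, "y": 2.9, "z": -0.4}, {"x": -2.8, "y": 2.9, "z": -0.4}, {"x": -2.8, "y": 2.9, "z": -0.4}, {"x": -2.8, "y": 2.9, "z": -0.4}, {"x": -2.8, "y": 2.9, "z": -0.4}, {"x": -2.8, "y": 2.9, "z": -0.4}, {"x": -2.8, "y": 2.9, "z": -0.4}, {"x": -2.8, "y": 2.9, "z": -0.4}, {"x": -2.8, "y": 2.9, "z": -0.4}]'

```text
invalid input at $.rows[0]: expected keys fingers, x, y, z, turn
```

Call:
servo_tool --rows '[{"x": -2.8, "y": 2.9, "z": -0.4, "turn": 0, "fingers": 6}, {"x": -2.8, "y": 2.9, "z": -0.4, "turn": 0, "fingers": 6}, {"x": -2.8, "y": 2.9, "z": -0.4, "turn": 0, "fingers": 6}, {"x": -2.8, "y": 2.9, "z": -0.4, "turn": 0, "fingers": 6}, {"x": -2.8, "y": 2.9, "z": -0.4, "turn": 0, "fingers": 6}, {"x": -2.8, "y": 2.9, "z": -0.4, "turn": 0, "fingers": 6}, {"x": -2.8, "y": 2.9, "z": -0.4, "turn": 0, "fingers": 6}, {"x": -2.8, "y": 2.9, "z": -0.4, "turn": 0, "fingers": 6}, {"x": -2.8, "y": 2.9, "z": -0.4, "turn": 0, "fingers": 6}, {"x": -2.8, "y": 2.9, "z": -0.4, "turn": 0, "fingers": 6}]'

```text
clock: 0.98
position: [372.8, -225.4, 271.5]
ee_rot: [-0.163, 0.987, 0.0, 0.0]
contact_force: [0.7, -0.5, -0.4]
gripper_width: 60.1
```

Call:
servo_tool --rows '[{"x": -2.1, "y": 3.2, "z": 0, "turn": 0, "fingers": 6}, {"x": -2.1, "y": 3.2, "z": 0, "turn": 0, "fingers": 6}, {"x": -2.1, "y": 3.2, "z": 0, "turn": 0, "fingers": 6}, {"x": -2.1, "y": 3.2, "z": 0, "turn": 0, "fingers": 6}, {"x": -2.1, "y": 3.2, "z": 0, "turn": 0, "fingers": 6}, {"x": -2.1, "y": 3.2, "z": 0, "turn": 0, "fingers": 6}, {"x": -2.1, "y": 3.2, "z": 0, "turn": 0, "fingers": 6}, {"x": -2.1, "y": 3.2, "z": 0, "turn": 0, "fingers": 6}, {"x": -2.1, "y": 3.2, "z": 0, "turn": 0, "fingers": 6}, {"x": -2.1, "y": 3.2, "z": 0, "turn": 0, "fingers": 6}]'

```text
clock: 1.82
position: [468.7, 145.1, 271.3]
ee_rot: [-0.163, 0.987, 0.0, -0.0]
contact_force: [0.7, -0.7, -0.6]
gripper_width: 59.9
```

Call:
servo_tool --rows '[{"x": -2.1, "y": 3.2, "z": 0, "turn": 0, "fingers": 6}, {"x": -2.1, "y": 3.2, "z": 0, "turn": 0, "fingers": 6}, {"x": -2.1, "y": 3.2, "z": 0, "turn": 0, "fingers": 6}, {"x": -2.1, "y": 3.2, "z": 0.5, "turn": 0, "fingers": 6}, {"x": -2.1, "y": 3.2, "z": 1, "turn": 0, "fingers": 6}, {"x": 0, "y": 0, "z": 1, "turn": 0, "fingers": 6}, {"x": 0, "y": 0, "z": 0, "turn": 0, "fingers": 6}, {"x": 0, "y": 0, "z": 0, "turn": 0, "fingers": 6}]'

```text
clock: 2.48
position: [516.5, 328.0, 245.2]
ee_rot: [-0.163, 0.987, -0.001, -0.001]
contact_force: [-0.7, 0.4, -0.3]
gripper_width: 59.8
```

```bash
python3 - <<'E'
from h import *
s=arm.read_state(); print(s['clock'],s['position'],s['ee_rot'],s['joints'])
m=arm.camera_model('wrist'); p,d=arm.get_image('wrist'); cv2.imwrite('pics/w1.png',p[:,:,::-1]); np.save('pics/w1.npy',d); np.save('pics/w1m.npy',m,allow_pickle=True)
for P in [(520,337,151),(520.5,337,98)]: print(proj('wrist',P,m))
E
```

```text
2.4833 [516.46876485 327.99385457 245.15387246] [-1.62843554e-01  9.86650717e-01 -9.51485527e-04 -1.19777371e-03] [ 8.30069382e-01  3.54895796e-01 -2.21176223e-03  1.56773483e-05
 -1.21674814e+00 -2.07372679e+00]
(np.float64(329.32063598693105), np.float64(213.4416233908325))
(np.float64(327.4962154353522), np.float64(198.7881312120037))
```

View pics/w1.png

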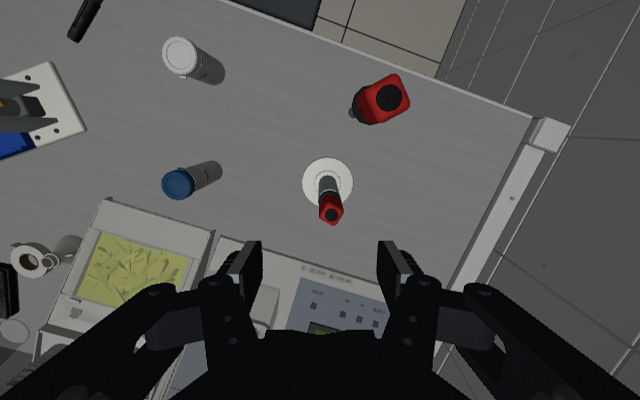

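```bash
python3 - <<'E'
from h import *
a=cv2.imread('pics/w1.png'); crop(cv2.convertScaleAbs(a,alpha=1.5),295,150,365,235,7,'pics/c5.png')
E
```

```text
(no output)
```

View pics/c5.png

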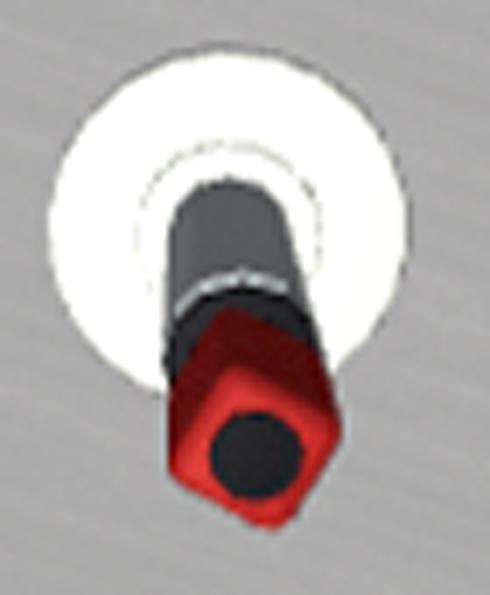

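```bash
python3 - <<'E'
from h import *
m=np.load('pics/w1m.npy',allow_pickle=True).item()
c=[(342,432),(272,530),(170,470),(232,368)]
P=[onz('wrist',295+(x-3)/7,150+(y-3)/7,150,m) for x,y in c]
for i in range(4):
    e=P[(i+1)%4]-P[i]; print(P[i].round(1),np.linalg.norm(e[:2]).round(1),np.degrees(np.arctan2(e[1],e[0])).round(1)%90)
print('knob',onz('wrist',295+252/7,150+452/7,152,m),'foot',onz('wrist',295+228/7,150+222/7,5,m))
print(np.mean(P,0))
E
```

```text
[514.5 348.1 150. ] 15.4 75.3
[529.4 344.1 150. ] 15.0 77.1
[526.  329.5 150. ] 15.2 78.69999999999999
[511.1 332.5 150. ] 15.9 77.9
knob [520.21196037 338.57303537 152.        ] foot [519.53789228 339.3972387    5.        ]
[520.26685519 338.54206288 150.        ]
```

Call:
servo_tool --rows '[{"x": 0, "y": 0, "z": 0, "turn": 6.3, "fingers": 5}, {"x": 0, "y": 0, "z": 0, "turn": 6.3, "fingers": 5}, {"x": 0, "y": 0, "z": 0, "turn": 6.3, "fingers": 5}, {"x": 0, "y": 0, "z": 0, "turn": 6.3, "fingers": 5}, {"x": 0, "y": 0, "z": 0, "turn": 6.5, "fingers": 5}, {"x": -0.1, "y": 1.05, "z": 1, "turn": 0, "fingers": 5}, {"x": 0, "y": 0, "z": 1, "turn": 0, "fingers": 5}, {"x": 0, "y": 0, "z": 1, "turn": 0, "fingers": 5}, {"x": 0, "y": 0, "z": 0, "turn": 0, "fingers": 5}, {"x": 0, "y": 0, "z": 0, "turn": 0, "fingers": 5}]'

```text
clock: 3.37
position: [519.9, 337.7, 215.0]
ee_rot: [0.113, 0.994, -0.001, -0.001]
contact_force: [-0.1, -0.2, 1.8]
gripper_width: 49.9
```

```bash
python3 - <<'E'
from h import *
s=arm.read_state(); print(s['clock'],s['position'],s['ee_rot'],s['joints'])
m=arm.camera_model('wrist'); p,d=arm.get_image('wrist'); cv2.imwrite('pics/w2.png',p[:,:,::-1]); np.save('pics/w2m.npy',m,allow_pickle=True)
print(proj('wrist',(520,338,151),m))
crop(cv2.convertScaleAbs(p[:,:,::-1],alpha=1.5),220,140,420,290,4,'pics/c6.png')
E
```

```text
3.3667 [519.89699148 337.69866899 214.95309962] [ 1.12550470e-01  9.93644975e-01 -1.18026701e-03 -8.13891700e-04] [ 8.36790804e-01  3.88772830e-01 -2.78726505e-02  5.48503619e-05
 -1.15701778e+00 -2.63318841e+00]
(np.float64(321.7267608945113), np.float64(216.45334446286824))
```

View pics/c6.png

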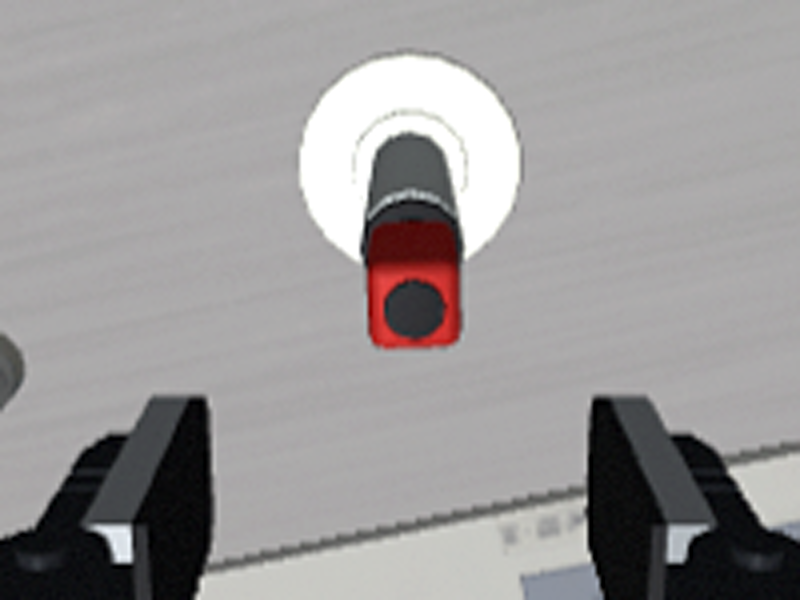

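Call:
servo_tool --rows '[{"x": 0, "y": 0, "z": 2, "turn": 0, "fingers": 5}, {"x": 0, "y": 0, "z": 2, "turn": 0, "fingers": 5}, {"x": 0, "y": 0, "z": 2, "turn": 0, "fingers": 4}, {"x": 0, "y": 0, "z": 2, "turn": 0, "fingers": 4}, {"x": 0, "y": 0, "z": 1.5, "turn": 0, "fingers": 4}, {"x": 0, "y": 0, "z": 0, "turn": 0, "fingers": 3}, {"x": 0, "y": 0, "z": 0, "turn": 0, "fingers": 0.5}, {"x": 0, "y": 0, "z": 0, "turn": 0, "fingers": 0.5}, {"x": 0, "y": 0, "z": 0, "turn": 0, "fingers": 0.5}, {"x": 0, "y": 0, "z": 0, "turn": 0, "fingers": 0.5}]'

```text
clock: 4.25
position: [520.8, 338.9, 122.7]
ee_rot: [0.113, 0.994, 0.001, 0.001]
contact_force: [0.5, -0.2, -0.3]
gripper_width: 17.2
```

Call:
servo_tool --rows '[{"x": 0, "y": 0, "z": -0.5, "turn": 0, "fingers": 0.5}, {"x": 0, "y": 0, "z": -1.5, "turn": 0, "fingers": 0.5}, {"x": 0, "y": 0, "z": -2, "turn": 0, "fingers": 0.5}, {"x": 0, "y": 0, "z": -2, "turn": 0, "fingers": 0.5}, {"x": 0, "y": 0, "z": -2, "turn": 0, "fingers": 0.5}, {"x": 0, "y": 0, "z": -2, "turn": 0, "fingers": 0.5}, {"x": 0, "y": 0, "z": -2, "turn": 0, "fingers": 0.5}, {"x": 0, "y": 0, "z": -2, "turn": 0, "fingers": 0.5}, {"x": 0, "y": 0, "z": -1.5, "turn": 0, "fingers": 0.5}, {"x": 0, "y": 0, "z": -0.5, "turn": 0, "fingers": 0.5}]'

```text
clock: 5.08
position: [521.3, 339.0, 285.5]
ee_rot: [0.113, 0.994, 0.002, 0.002]
contact_force: [0.7, 0.8, -0.2]
gripper_width: 16.8
```

```bash
python3 - <<'E'
from h import *
s=arm.read_state(); print(s['clock'],s['position'],s['ee_rot'],s['contact_force'],s['gripper_width'])
p,d=arm.get_image('scene'); cv2.imwrite('pics/s2.png',p[:,:,::-1])
p,d=arm.get_image('wrist'); cv2.imwrite('pics/w3.png',p[:,:,::-1])
E
```

```text
5.0833 [521.26475626 338.9511253  285.48476846] [0.11282019 0.9936098  0.00237092 0.00235401] [ 0.67275504  0.802014   -0.21304204] 16.790469358931574
```

View pics/s2.png

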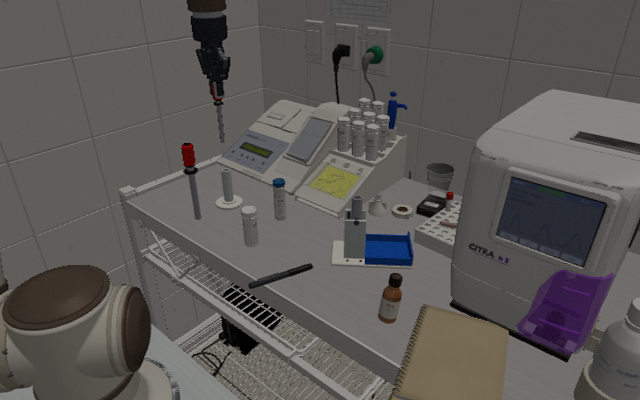

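View pics/w3.png

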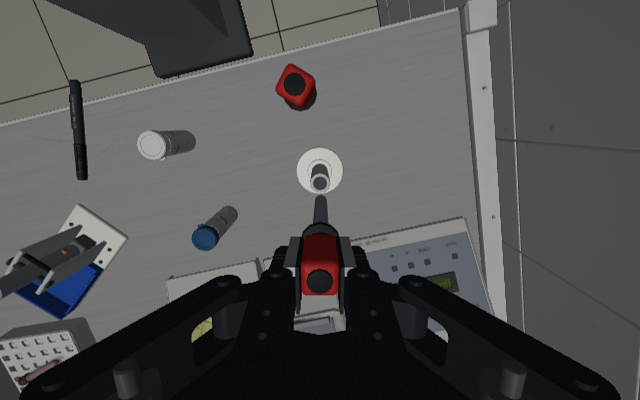

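Call:
servo_tool --rows '[{"x": -0.6, "y": -1.9, "z": 0, "turn": 0, "fingers": 0.5}, {"x": -1.1, "y": -3.7, "z": 0, "turn": 0, "fingers": 0.5}, {"x": -1.1, "y": -3.7, "z": 0, "turn": 0, "fingers": 0.5}, {"x": -1.1, "y": -3.7, "z": 0, "turn": 0, "fingers": 0.5}, {"x": -1.1, "y": -3.7, "z": 0, "turn": 0, "fingers": 0.5}, {"x": -1.1, "y": -3.7, "z": 0, "turn": 0, "fingers": 0.5}, {"x": -1.1, "y": -3.7, "z": 0, "turn": 0, "fingers": 0.5}, {"x": -1.1, "y": -3.7, "z": 0, "turn": 0, "fingers": 0.5}, {"x": -1.1, "y": -3.7, "z": 0, "turn": 0, "fingers": 0.5}, {"x": -1.1, "y": -3.7, "z": 0, "turn": 0, "fingers": 0.5}]'

```text
clock: 6.02
position: [542.2, -30.6, 280.0]
ee_rot: [0.113, 0.994, -0.0, -0.001]
contact_force: [1.2, 0.1, -0.2]
gripper_width: 17.2
```

Call:
servo_tool --rows '[{"x": -0.9, "y": -1.7, "z": 0, "turn": 0, "fingers": 0.5}, {"x": 0, "y": 0, "z": 0, "turn": 5.7, "fingers": 0.5}, {"x": 0, "y": 0, "z": 0, "turn": 5.7, "fingers": 0.5}, {"x": 0, "y": 0, "z": 0, "turn": 5.7, "fingers": 0.5}, {"x": 0, "y": 0, "z": 0, "turn": 5.7, "fingers": 0.5}, {"x": 0, "y": 0, "z": 0, "turn": 5.7, "fingers": 0.5}, {"x": 0, "y": 0, "z": 0, "turn": 5.7, "fingers": 0.5}, {"x": 0, "y": 0, "z": 0, "turn": 5.9, "fingers": 0.5}, {"x": 0, "y": 0, "z": 0, "turn": 0, "fingers": 0.5}, {"x": 0, "y": 0, "z": 0, "turn": 0, "fingers": 0.5}]'

```text
clock: 6.85
position: [547.8, -47.2, 280.2]
ee_rot: [0.446, 0.895, -0.001, -0.001]
contact_force: [-0.6, -0.3, -0.4]
gripper_width: 16.7
```

```bash
cat > look.py <<'E'
import sys
from h import *
n=sys.argv[1]
s=arm.read_state(); q=s['ee_rot']
from scipy.spatial.transform import Rotation as R
M=R.from_quat(q).as_matrix()
print(s['clock'],s['position'].round(1),'yang',np.degrees(np.arctan2(M[1,1],M[0,1])).round(2),'tilt',M[:2,2].round(4),'F',s['contact_force'].round(1),'T',s['wrist_torque'].round(2),s['gripper_width'].round(1))
for c in sys.argv[2:]:
    m=arm.camera_model(c); p,d=arm.get_image(c); cv2.imwrite(f'pics/{c}_{n}.png',p[:,:,::-1]); np.save(f'pics/{c}_{n}.npy',d); np.save(f'pics/{c}_{n}m.npy',m,allow_pickle=True)
E
python3 look.py 4 wrist scene top; python3 - <<'E'
from h import *
a=cv2.imread('pics/wrist_4.png'); crop(cv2.convertScaleAbs(a,alpha=1.5),250,120,400,270,5,'pics/c7.png')
a=cv2.imread('pics/scene_4.png'); crop(cv2.convertScaleAbs(a,alpha=1.5),300,80,440,280,3,'pics/c8.png')
E
```

```text
Traceback (most recent call last):
  File "look.py", line 7, in <module>
    print(s['clock'],s['position'].round(1),'yang',np.degrees(np.arctan2(M[1,1],M[0,1])).round(2),'tilt',M[:2,2].round(4),'F',s['contact_force'].round(1),'T',s['wrist_torque'].round(2),s['gripper_width'].round(1))
                                                                                                                                                                                         ^^^^^^^^^^^^^^^^^^^^^^^^
AttributeError: 'float' object has no attribute 'round'
[ WARN:0@0.619] global loadsave.cpp:275 findDecoder imread_('pics/wrist_4.png'): can't open/read file: check file path/integrity
Traceback (most recent call last):
  File "h.py", line 14, in crop
    c=img[v0:v1,u0:u1]; c=cv2.resize(c,None,fx=k,fy=k,interpolation=cv2.INTER_CUBIC); cv2.imwrite(out,c)
      ~~~^^^^^^^^^^^^^
TypeError: 'NoneType' object is not subscriptable
```

```bash
sed -i "s/s\['gripper_width'\].round(1)/s['gripper_width']/" look.py
python3 look.py 4 wrist scene; python3 - <<'E'
from h import *
a=cv2.imread('pics/wrist_4.png'); crop(cv2.convertScaleAbs(a,alpha=1.5),250,120,400,270,5,'pics/c7.png')
a=cv2.imread('pics/scene_4.png'); crop(cv2.convertScaleAbs(a,alpha=1.5),300,80,440,280,3,'pics/c8.png')
E
```

```text
6.85 [547.8 -47.2 280.2] yang 37.05 tilt [-0.0023 -0.0002] F [-0.6 -0.3 -0.4] T [-0.01 -0.    0.04] 16.671919220777347
```

View pics/c7.png

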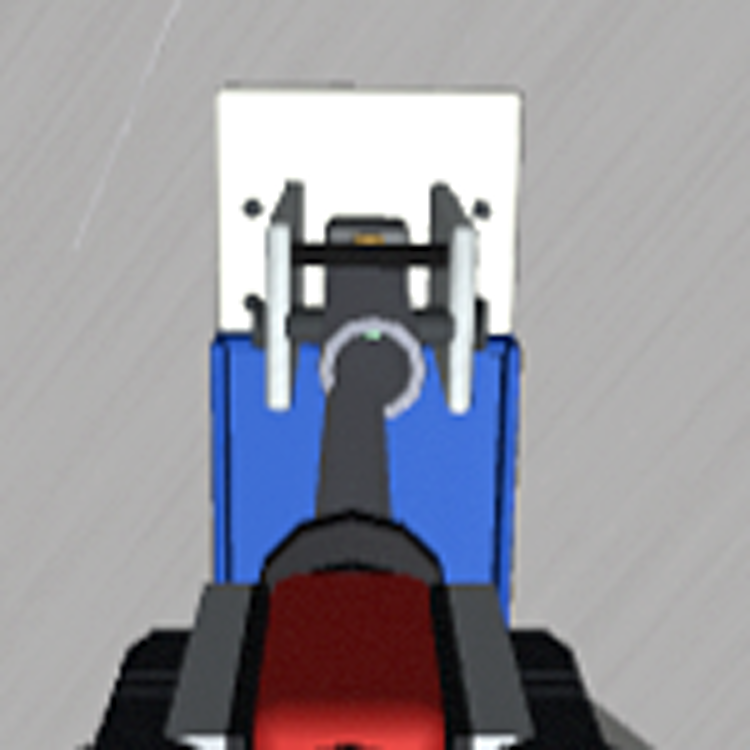

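View pics/c8.png

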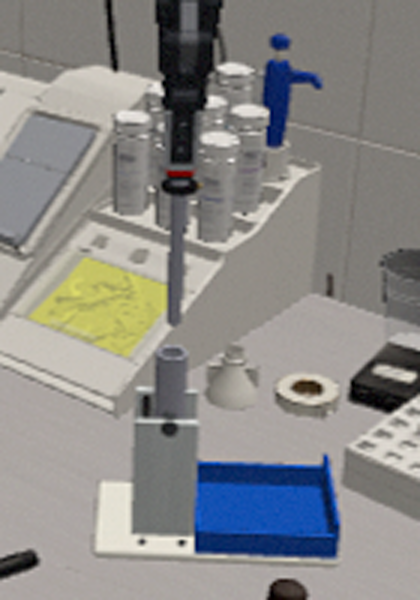

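```bash
python3 - <<'E'
from h import *
a=cv2.imread('pics/wrist_4.png'); c=a[170:230,290:350].astype(float); c=np.clip((c/255)**0.5*255*1.2,0,255).astype(np.uint8); cv2.imwrite('pics/c9.png',cv2.resize(c,None,fx=10,fy=10,interpolation=cv2.INTER_CUBIC))
E
```

```text
(no output)
```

View pics/c9.png

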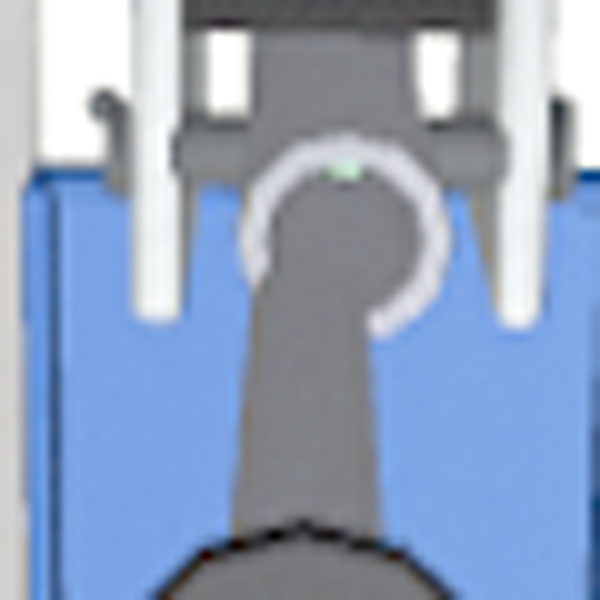

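```bash
python3 - <<'E'
from h import *
m=np.load('pics/wrist_4m.npy',allow_pickle=True).item()
print('mouth',onz('wrist',290+34.1,170+23.4,143,m))
for z in (165,180,195): 
    u,v=proj('wrist',(547.8,-47.2,z),m); print(z,(u-290)*10,(v-170)*10)
print('axis pt', proj('wrist',(549,-46.8,143),m))
s=arm.read_state(); from scipy.spatial.transform import Rotation as R
print(R.from_quat(s['ee_rot']).as_matrix().round(3))
E
```

```text
mouth [550.72685144 -45.39344793 143.        ]
165 307.5065620136786 285.15091435472584
180 308.0247136538162 327.4526653287387
195 308.6062126716115 374.92607800757924
axis pt (np.float64(321.87911388772886), np.float64(193.47673798508865))
[[-0.602  0.798 -0.001]
 [ 0.798  0.602 -0.   ]
 [ 0.001 -0.001 -1.   ]]
```

Call:
servo_tool --rows '[{"x": -0.05, "y": 0.3, "z": 0.4, "turn": 0, "fingers": 0.5}, {"x": 0, "y": 0, "z": 0.8, "turn": 0, "fingers": 0.5}, {"x": 0, "y": 0, "z": 0, "turn": 0, "fingers": 0.5}, {"x": 0, "y": 0, "z": 0, "turn": 0, "fingers": 0.5}]'

```text
clock: 7.28
position: [550.8, -45.4, 268.3]
ee_rot: [0.447, 0.895, -0.001, -0.001]
contact_force: [0.0, 0.4, -0.6]
gripper_width: 16.8
```

```bash
python3 look.py 5 wrist scene top; python3 - <<'E'
from h import *
a=cv2.imread('pics/wrist_5.png'); c=a[170:230,290:350].astype(float); c=np.clip((c/255)**0.5*255*1.2,0,255).astype(np.uint8); c=cv2.resize(c,None,fx=10,fy=10,interpolation=cv2.INTER_CUBIC); 
b=cv2.imread('pics/scene_5.png')[150:250,320:380]; b=cv2.resize(np.clip((b/255.)**.6*300,0,255).astype(np.uint8),(360,600),interpolation=cv2.INTER_CUBIC)
cv2.imwrite('pics/c10.png',cv2.resize(np.hstack([c,b]),(800,500)))
E
```

```text
7.2833 [550.8 -45.4 268.3] yang 36.95 tilt [-0.0021 -0.0003] F [ 0.   0.4 -0.6] T [-0.03  0.   -0.04] 16.800904956226866
```

View pics/c10.png

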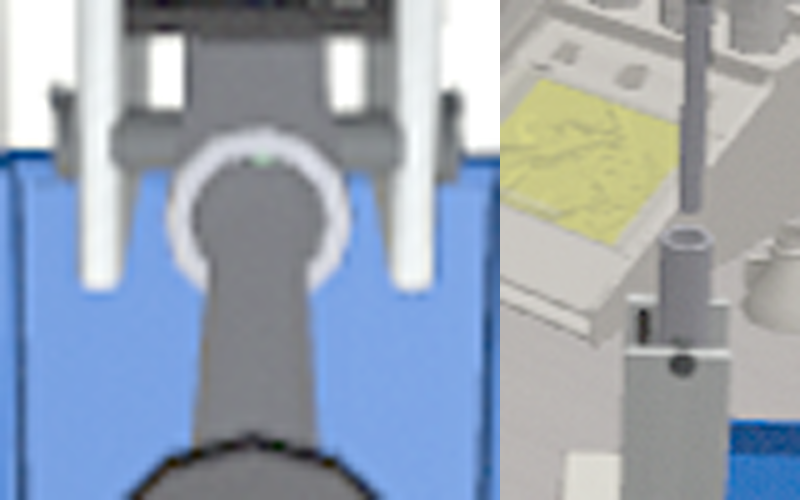

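Call:
servo_tool --rows '[{"x": 0.1, "y": 0, "z": 0.3, "turn": 0, "fingers": 0.5}, {"x": 0, "y": 0, "z": 0.4, "turn": 0, "fingers": 0.5}, {"x": 0, "y": 0, "z": 0.3, "turn": 0, "fingers": 0.5}, {"x": 0, "y": 0, "z": 0.3, "turn": 0, "fingers": 0.5}, {"x": 0, "y": 0, "z": 0.3, "turn": 0, "fingers": 0.5}, {"x": 0, "y": 0, "z": 0.3, "turn": 0, "fingers": 0.5}]'

```text
clock: 7.93
position: [550.6, -44.6, 249.9]
ee_rot: [0.447, 0.895, -0.0, -0.0]
contact_force: [0.1, -0.3, 0.0]
gripper_width: 16.9
```

```bash
python3 look.py 6 wrist scene; python3 - <<'E'
from h import *
a=cv2.imread('pics/wrist_6.png'); c=a[170:230,290:350].astype(float); c=np.clip((c/255)**0.5*255*1.2,0,255).astype(np.uint8); c=cv2.resize(c,None,fx=10,fy=10,interpolation=cv2.INTER_CUBIC); 
b=cv2.imread('pics/scene_6.png')[150:250,320:380]; b=cv2.resize(np.clip((b/255.)**.6*300,0,255).astype(np.uint8),(360,600),interpolation=cv2.INTER_CUBIC)
cv2.imwrite('pics/c11.png',cv2.resize(np.hstack([c,b]),(800,500)))
E
```

```text
7.9333 [550.6 -44.6 249.9] yang 36.92 tilt [-0.0002 -0.    ] F [ 0.1 -0.3  0. ] T [0.03 0.03 0.03] 16.922878869868285
```

View pics/c11.png

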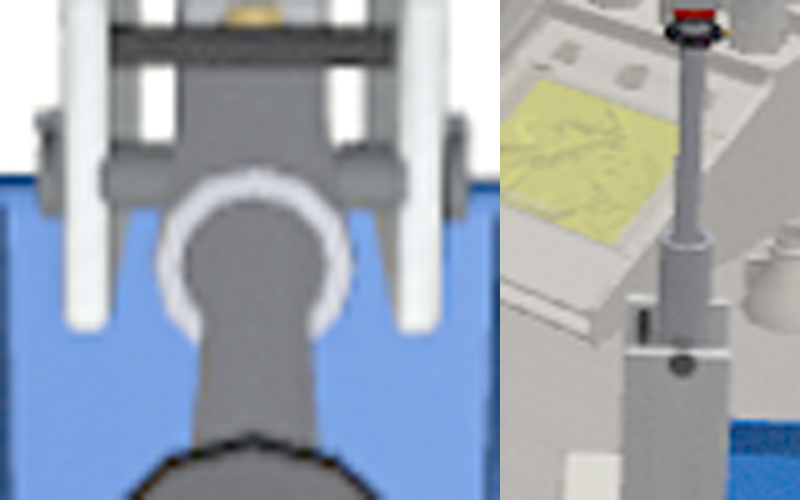

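Call:
servo_tool --rows '[{"x": 0, "y": 0, "z": 0.5, "turn": 0, "fingers": 0.5}, {"x": 0, "y": 0, "z": 0.5, "turn": 0, "fingers": 0.5}, {"x": 0, "y": 0, "z": 0.5, "turn": 0, "fingers": 0.5}, {"x": 0, "y": 0, "z": 0.5, "turn": 0, "fingers": 0.5}, {"x": 0, "y": 0, "z": 0.5, "turn": 0, "fingers": 0.5}]'

```text
clock: 8.45
position: [550.5, -44.6, 224.6]
ee_rot: [0.447, 0.895, -0.0, -0.0]
contact_force: [0.0, -0.1, -0.1]
gripper_width: 16.7
```

Call:
servo_tool --rows '[{"x": 0, "y": 0, "z": 0.5, "turn": 0, "fingers": 0.5}, {"x": 0, "y": 0, "z": 0.5, "turn": 0, "fingers": 0.5}, {"x": 0, "y": 0, "z": 0.5, "turn": 0, "fingers": 0.5}, {"x": 0, "y": 0, "z": 0.4, "turn": 0, "fingers": 0.5}, {"x": 0, "y": 0, "z": 0, "turn": 0, "fingers": 0.5}, {"x": 0, "y": 0, "z": 0, "turn": 0, "fingers": 0.5}]'

```text
clock: 8.95
position: [550.6, -44.7, 206.1]
ee_rot: [0.447, 0.895, -0.0, -0.0]
contact_force: [-0.1, 0.3, -0.2]
gripper_width: 16.9
```

Call:
servo_tool --rows '[{"x": 0.4, "y": 0, "z": 0, "turn": 0, "fingers": 0.5}, {"x": 0.4, "y": 0, "z": 0.05, "turn": 0, "fingers": 0.5}, {"x": 0.4, "y": 0, "z": 0.05, "turn": 0, "fingers": 0.5}, {"x": 0, "y": 0, "z": 0, "turn": 0, "fingers": 0.5}]'

```text
clock: 9.28
position: [544.8, -35.6, 206.3]
ee_rot: [0.446, 0.895, 0.0, 0.002]
contact_force: [3.9, -5.0, -3.3]
gripper_width: 17.1
```

```bash
python3 look.py 7
```

```text
9.2833 [544.8 -35.6 206.3] yang 36.98 tilt [ 0.0046 -0.0019] F [ 3.9 -5.  -3.3] T [-1.76 -1.34 -0.02] 17.050836014108995
```

```bash
python3 look.py 7 scene; python3 - <<'E'
from h import *
b=cv2.imread('pics/scene_7.png')[110:270,310:430]; cv2.imwrite('pics/c12.png',cv2.resize(np.clip((b/255.)**.6*300,0,255).astype(np.uint8),None,fx=3.7,fy=3.7,interpolation=cv2.INTER_CUBIC))
E
```

```text
9.2833 [544.8 -35.6 206.3] yang 36.98 tilt [ 0.0046 -0.0019] F [ 3.9 -5.  -3.3] T [-1.76 -1.34 -0.02] 17.050836014108995
```

View pics/c12.png

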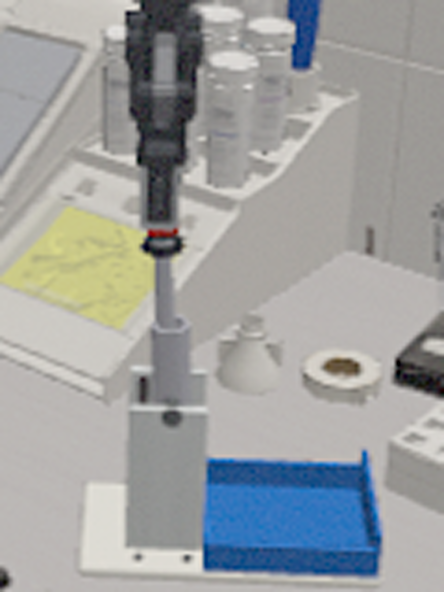

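Call:
servo_tool --rows '[{"x": 0.4, "y": 0, "z": 0.05, "turn": 0, "fingers": 0.5}, {"x": 0.4, "y": 0, "z": 0.05, "turn": 0, "fingers": 0.5}, {"x": 0.4, "y": 0, "z": 0.08, "turn": 0, "fingers": 0.5}, {"x": 0.4, "y": 0, "z": 0.08, "turn": 0, "fingers": 0.5}]'

```text
clock: 9.67
position: [535.7, -23.2, 204.3]
ee_rot: [0.446, 0.895, 0.0, 0.003]
contact_force: [3.9, -6.2, -0.1]
gripper_width: 17.3
```

```bash
python3 look.py 8
```

```text
9.6667 [535.7 -23.2 204.3] yang 36.97 tilt [ 0.0054 -0.0024] F [ 3.9 -6.2 -0.1] T [-2.35 -1.49 -0.12] 17.325861670077106
```

Call:
servo_tool --rows '[{"x": 0.35, "y": 0, "z": 0.07, "turn": 0, "fingers": 0.5}, {"x": 0.35, "y": 0, "z": 0.08, "turn": 0, "fingers": 0.5}, {"x": 0.35, "y": 0, "z": 0.1, "turn": 0, "fingers": 0.5}, {"x": 0.35, "y": 0, "z": 0.12, "turn": 0, "fingers": 0.5}, {"x": 0.35, "y": 0, "z": 0.12, "turn": 0, "fingers": 0.5}, {"x": 0.3, "y": 0, "z": 0.12, "turn": 0, "fingers": 0.5}]'

```text
clock: 10.17
position: [523.4, -6.7, 198.6]
ee_rot: [0.446, 0.895, 0.0, 0.003]
contact_force: [2.4, -4.4, 0.8]
gripper_width: 17.1
```

```bash
python3 look.py 9 scene;  python3 - <<'E'
from h import *
b=cv2.imread('pics/scene_9.png')[110:270,310:430]; cv2.imwrite('pics/c13.png',cv2.resize(np.clip((b/255.)**.6*300,0,255).astype(np.uint8),None,fx=3.7,fy=3.7,interpolation=cv2.INTER_CUBIC))
E
```

```text
10.1667 [523.4  -6.7 198.6] yang 36.99 tilt [ 0.0057 -0.0023] F [ 2.4 -4.4  0.8] T [-1.89 -0.99 -0.07] 17.11367130550804
```

View pics/c13.png

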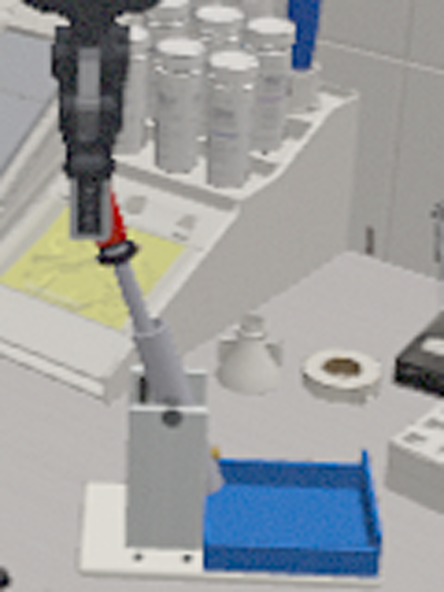

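Call:
servo_tool --rows '[{"x": 0.35, "y": 0, "z": 0.15, "turn": 0, "fingers": 0.5}, {"x": 0.35, "y": 0, "z": 0.17, "turn": 0, "fingers": 0.5}, {"x": 0.35, "y": 0, "z": 0.18, "turn": 0, "fingers": 0.5}, {"x": 0.35, "y": 0, "z": 0.2, "turn": 0, "fingers": 0.5}, {"x": 0.35, "y": 0, "z": 0.22, "turn": 0, "fingers": 0.5}]'

```text
clock: 10.63
position: [513.0, 7.5, 190.2]
ee_rot: [0.446, 0.895, 0.001, 0.003]
contact_force: [0.9, -3.9, 5.6]
gripper_width: 16.5
```

```bash
python3 look.py 9 
```

```text
10.6333 [513.    7.5 190.2] yang 37.0 tilt [ 0.0063 -0.0019] F [ 0.9 -3.9  5.6] T [-1.79 -0.76 -0.06] 16.477719639832372
```

Call:
servo_tool --rows '[{"x": 0.35, "y": 0, "z": 0.18, "turn": 0, "fingers": 0.5}, {"x": 0.35, "y": 0, "z": 0.18, "turn": 0, "fingers": 0.5}, {"x": 0.3, "y": 0, "z": 0.18, "turn": 0, "fingers": 0.5}, {"x": 0, "y": 0, "z": 0, "turn": 0, "fingers": 0.5}]'

```text
clock: 10.97
position: [506.5, 16.0, 183.7]
ee_rot: [0.446, 0.895, 0.001, 0.002]
contact_force: [2.2, -4.7, 3.0]
gripper_width: 17.0
```

```bash
python3 look.py 10 scene;  python3 - <<'E'
from h import *
b=cv2.imread('pics/scene_10.png')[110:270,310:430]; cv2.imwrite('pics/c14.png',cv2.resize(np.clip((b/255.)**.6*300,0,255).astype(np.uint8),None,fx=3.7,fy=3.7,interpolation=cv2.INTER_CUBIC))
E
```

```text
10.9667 [506.5  16.  183.7] yang 37.01 tilt [ 0.0048 -0.0009] F [ 2.2 -4.7  3. ] T [-1.55 -1.05  0.01] 17.0340409538874
```

View pics/c14.png

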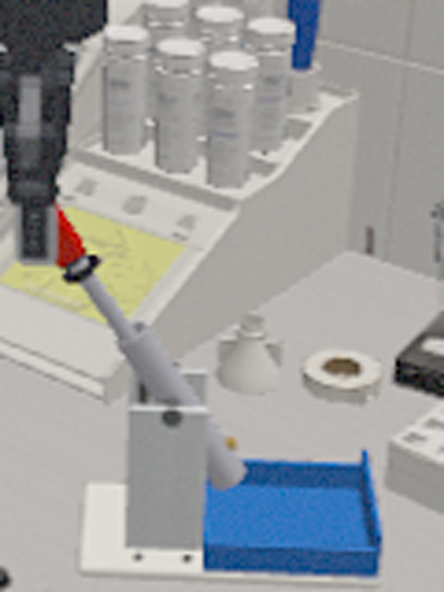

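Call:
servo_tool --rows '[{"x": 0.25, "y": 0, "z": 0.17, "turn": 0, "fingers": 0.5}, {"x": 0.2, "y": 0, "z": 0.15, "turn": 0, "fingers": 0.5}, {"x": 0.1, "y": 0, "z": 0.07, "turn": 0, "fingers": 0.5}, {"x": 0, "y": 0, "z": 0, "turn": 0, "fingers": 0.5}, {"x": 0, "y": 0, "z": 0, "turn": 0, "fingers": 0.5}]'

```text
clock: 11.43
position: [502.9, 20.7, 179.4]
ee_rot: [0.446, 0.895, 0.001, 0.001]
contact_force: [2.3, -2.3, 5.5]
gripper_width: 17.1
```

```bash
python3 look.py 11 scene;  python3 - <<'E'
from h import *
b=cv2.imread('pics/scene_11.png')[150:260,310:390]; cv2.imwrite('pics/c15.png',cv2.resize(np.clip((b/255.)**.6*300,0,255).astype(np.uint8),None,fx=5.4,fy=5.4,interpolation=cv2.INTER_CUBIC))
m=arm.camera_model('scene')
O=np.array([549.8,-46,0]);sx=np.array([.6,-.8,0])
for th in (.5,.55,.6,.65):
    ax=-sx*np.sin(th)+np.array([0,0,1])*np.cos(th)
    P=O+[0,0,98]
    print(th,[tuple(((np.array(proj('scene',P+ax*l,m))-[310,150])*5.4).round(0)) for l in (-65,0,45)])
E
```

```text
11.4333 [502.9  20.7 179.4] yang 36.97 tilt [0.0034 0.0002] F [ 2.3 -2.3  5.5] T [-1.29 -0.98  0.  ] 17.1171953385944
0.5 [(np.float64(323.0), np.float64(484.0)), (np.float64(248.0), np.float64(358.0)), (np.float64(194.0), np.float64(266.0))]
0.55 [(np.float64(330.0), np.float64(481.0)), (np.float64(248.0), np.float64(358.0)), (np.float64(189.0), np.float64(268.0))]
0.6 [(np.float64(337.0), np.float64(477.0)), (np.float64(248.0), np.float64(358.0)), (np.float64(184.0), np.float64(271.0))]
0.65 [(np.float64(344.0), np.float64(474.0)), (np.float64(248.0), np.float64(358.0)), (np.float64(179.0), np.float64(274.0))]
```

View pics/c15.png

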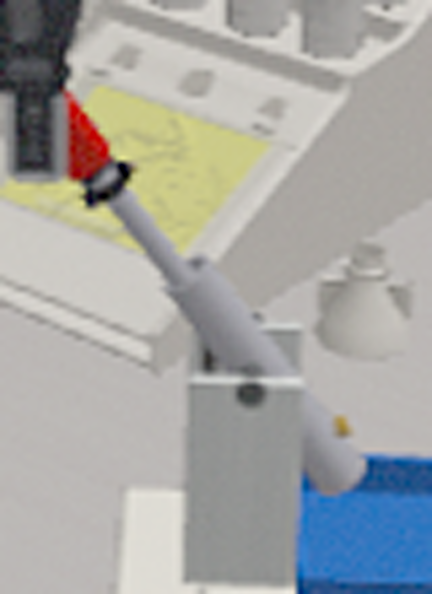

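Call:
servo_tool --rows '[{"x": 0.2, "y": 0, "z": 0.15, "turn": 0, "fingers": 0.5}, {"x": 0.2, "y": 0, "z": 0.15, "turn": 0, "fingers": 0.5}, {"x": 0, "y": 0, "z": 0, "turn": 0, "fingers": 0.5}, {"x": 0, "y": 0, "z": 0, "turn": 0, "fingers": 0.5}]'

```text
clock: 11.82
position: [500.2, 24.1, 175.9]
ee_rot: [0.446, 0.895, 0.001, 0.001]
contact_force: [2.8, -2.6, 6.1]
gripper_width: 17.0
```

```bash
python3 look.py 12 scene;  python3 - <<'E'
from h import *
b=cv2.imread('pics/scene_12.png')[150:260,310:390]; cv2.imwrite('pics/c16.png',cv2.resize(np.clip((b/255.)**.6*300,0,255).astype(np.uint8),None,fx=5.4,fy=5.4,interpolation=cv2.INTER_CUBIC))
E
```

```text
11.8167 [500.2  24.1 175.9] yang 36.97 tilt [0.0025 0.0006] F [ 2.8 -2.6  6.1] T [-0.92 -1.02  0.09] 16.955474038109465
```

View pics/c16.png

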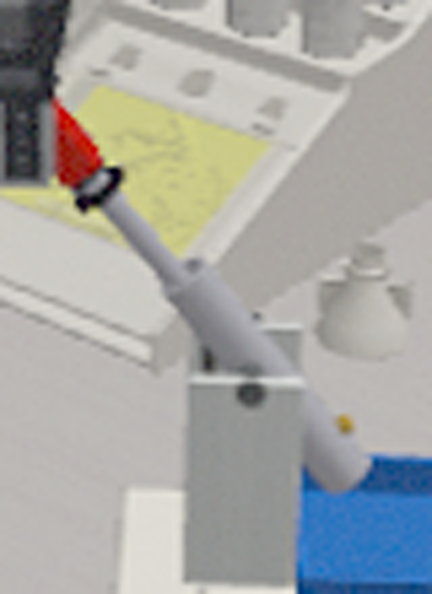

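Call:
servo_tool --rows '[{"x": -0.25, "y": 0, "z": -0.2, "turn": 0, "fingers": 0.5}, {"x": -0.25, "y": 0, "z": -0.2, "turn": 0, "fingers": 0.5}, {"x": 0, "y": 0, "z": 0, "turn": 0, "fingers": 0.5}, {"x": 0, "y": 0, "z": 0, "turn": 0, "fingers": 0.5}]'

```text
clock: 12.2
position: [501.0, 19.7, 178.0]
ee_rot: [0.447, 0.894, -0.001, -0.002]
contact_force: [-0.8, 0.1, -0.7]
gripper_width: 17.1
```

```bash
python3 look.py 13 scene;  python3 - <<'E'
from h import *
b=cv2.imread('pics/scene_13.png')[150:260,310:390]; cv2.imwrite('pics/c17.png',cv2.resize(np.clip((b/255.)**.6*300,0,255).astype(np.uint8),None,fx=5.4,fy=5.4,interpolation=cv2.INTER_CUBIC))
E
```

```text
12.2 [501.   19.7 178. ] yang 36.86 tilt [-0.0034  0.0002] F [-0.8  0.1 -0.7] T [ 0.01  0.01 -0.05] 17.075476994418786
```

View pics/c17.png

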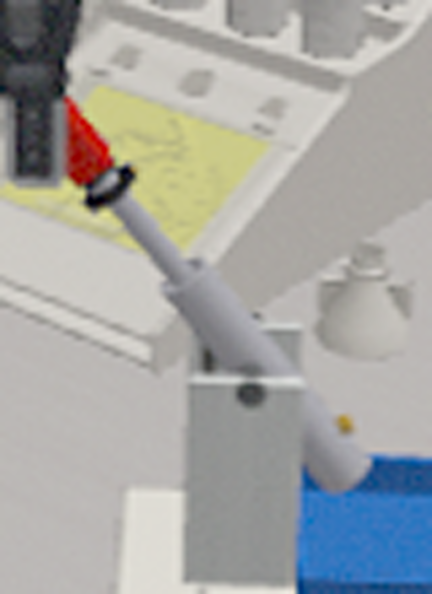

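Call:
servo_tool --rows '[{"x": -0.15, "y": 0.05, "z": 0.14, "turn": 0, "fingers": 0.5}, {"x": -0.15, "y": 0.05, "z": 0.14, "turn": 0, "fingers": 0.5}, {"x": -0.15, "y": 0, "z": 0.14, "turn": 0, "fingers": 0.5}, {"x": -0.15, "y": 0, "z": 0.14, "turn": 0, "fingers": 0.5}]'

```text
clock: 12.58
position: [506.6, 15.5, 173.1]
ee_rot: [0.447, 0.895, -0.0, -0.0]
contact_force: [-0.3, 0.7, -0.3]
gripper_width: 16.9
```

Call:
servo_tool --rows '[{"x": -0.15, "y": 0, "z": 0.14, "turn": 0, "fingers": 0.5}, {"x": -0.15, "y": 0, "z": 0.14, "turn": 0, "fingers": 0.5}]'

```text
clock: 12.75
position: [508.0, 13.3, 170.2]
ee_rot: [0.447, 0.895, -0.0, -0.001]
contact_force: [-1.8, 2.7, -0.1]
gripper_width: 17.0
```

Call:
servo_tool --rows '[{"x": -0.15, "y": 0, "z": 0.14, "turn": 0, "fingers": 0.5}, {"x": -0.15, "y": 0, "z": 0.14, "turn": 0, "fingers": 0.5}]'

```text
clock: 12.92
position: [509.5, 11.2, 167.6]
ee_rot: [0.447, 0.895, 0.0, -0.001]
contact_force: [-4.0, 5.3, 2.2]
gripper_width: 16.9
```

Call:
servo_tool --rows '[{"x": -0.1, "y": 0, "z": 0.16, "turn": 0, "fingers": 0.5}, {"x": -0.1, "y": 0, "z": 0.16, "turn": 0, "fingers": 0.5}]'

```text
clock: 13.08
position: [510.8, 9.6, 164.4]
ee_rot: [0.447, 0.895, 0.0, -0.001]
contact_force: [-3.6, 3.1, 0.3]
gripper_width: 17.1
```

Call:
servo_tool --rows '[{"x": -0.11, "y": 0, "z": 0.16, "turn": 0, "fingers": 0.5}, {"x": -0.11, "y": 0, "z": 0.16, "turn": 0, "fingers": 0.5}]'

```text
clock: 13.25
position: [512.4, 7.5, 161.1]
ee_rot: [0.447, 0.895, -0.0, -0.001]
contact_force: [-2.1, 3.9, -0.4]
gripper_width: 17.0
```

Call:
servo_tool --rows '[{"x": -0.12, "y": 0, "z": 0.16, "turn": 0, "fingers": 0.5}, {"x": -0.12, "y": 0, "z": 0.16, "turn": 0, "fingers": 0.5}]'

```text
clock: 13.42
position: [513.9, 5.7, 158.2]
ee_rot: [0.447, 0.895, 0.0, -0.001]
contact_force: [-4.2, 5.2, 2.7]
gripper_width: 17.1
```

Call:
servo_tool --rows '[{"x": -0.11, "y": 0, "z": 0.16, "turn": 0, "fingers": 0.5}, {"x": -0.11, "y": 0, "z": 0.16, "turn": 0, "fingers": 0.5}]'

```text
clock: 13.58
position: [515.3, 3.9, 155.1]
ee_rot: [0.447, 0.895, 0.0, -0.0]
contact_force: [-3.8, 3.5, 1.3]
gripper_width: 17.0
```

Call:
servo_tool --rows '[{"x": -0.11, "y": 0, "z": 0.16, "turn": 0, "fingers": 0.5}, {"x": -0.11, "y": 0, "z": 0.16, "turn": 0, "fingers": 0.5}]'

```text
clock: 13.75
position: [516.7, 2.0, 151.7]
ee_rot: [0.447, 0.895, -0.0, -0.0]
contact_force: [-2.1, 3.8, -0.2]
gripper_width: 17.4
```

```bash
python3 look.py 14 scene;  python3 - <<'E'
from h import *
b=cv2.imread('pics/scene_14.png')[150:260,310:420]; cv2.imwrite('pics/c18.png',cv2.resize(np.clip((b/255.)**.6*300,0,255).astype(np.uint8),None,fx=5.4,fy=5.4,interpolation=cv2.INTER_CUBIC))
E
```

```text
13.75 [516.7   2.  151.7] yang 36.92 tilt [-0.0005  0.0002] F [-2.1  3.8 -0.2] T [ 1.22  0.93 -0.04] 17.400088230236857
```

View pics/c18.png

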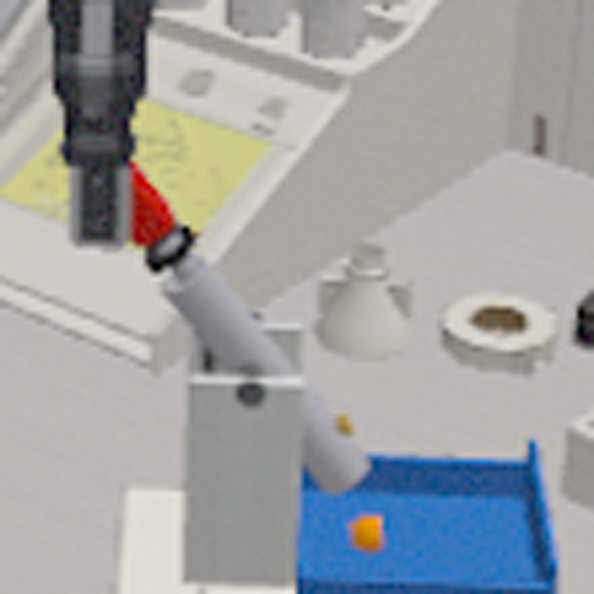

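Call:
servo_tool --rows '[{"x": -0.11, "y": 0, "z": 0.16, "turn": 0, "fingers": 0.5}, {"x": -0.06, "y": 0, "z": 0.08, "turn": 0, "fingers": 0.5}]'

```text
clock: 13.97
position: [517.9, 0.6, 149.4]
ee_rot: [0.447, 0.895, -0.0, -0.0]
contact_force: [-2.8, 3.9, -0.1]
gripper_width: 17.2
```

Call:
servo_tool --rows '[{"x": -0.06, "y": 0, "z": 0.08, "turn": 0, "fingers": 0.5}, {"x": -0.06, "y": 0, "z": 0.08, "turn": 0, "fingers": 0.5}]'

```text
clock: 14.13
position: [518.6, -0.3, 147.6]
ee_rot: [0.447, 0.895, 0.0, -0.0]
contact_force: [-2.8, 3.9, -0.2]
gripper_width: 17.0
```

Call:
servo_tool --rows '[{"x": -0.06, "y": 0, "z": 0.08, "turn": 0, "fingers": 0.5}, {"x": -0.06, "y": 0, "z": 0.08, "turn": 0, "fingers": 0.5}]'

```text
clock: 14.3
position: [519.3, -1.4, 146.0]
ee_rot: [0.447, 0.895, -0.0, -0.0]
contact_force: [-2.8, 4.2, -2.4]
gripper_width: 17.1
```

Call:
servo_tool --rows '[{"x": 0.05, "y": 0, "z": 0.08, "turn": 0, "fingers": 0.5}, {"x": 0.05, "y": 0, "z": 0.08, "turn": 0, "fingers": 0.5}]'

```text
clock: 14.47
position: [519.0, -0.8, 144.6]
ee_rot: [0.447, 0.895, -0.0, 0.0]
contact_force: [-1.2, 0.8, -1.0]
gripper_width: 17.5
```

```bash
python3 look.py 15 scene wrist;  python3 - <<'E'
from h import *
b=cv2.imread('pics/scene_15.png')[150:260,310:420]; cv2.imwrite('pics/c19.png',cv2.resize(np.clip((b/255.)**.6*300,0,255).astype(np.uint8),None,fx=5.4,fy=5.4,interpolation=cv2.INTER_CUBIC))
E
```

```text
14.4667 [519.   -0.8 144.6] yang 36.93 tilt [ 0.0003 -0.0006] F [-1.2  0.8 -1. ] T [ 0.54  0.47 -0.05] 17.4543452898441
```

View pics/c19.png

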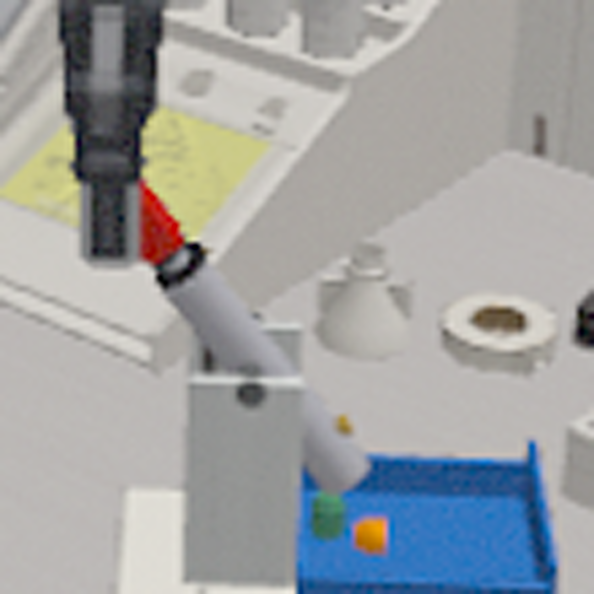

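View pics/wrist_15.png

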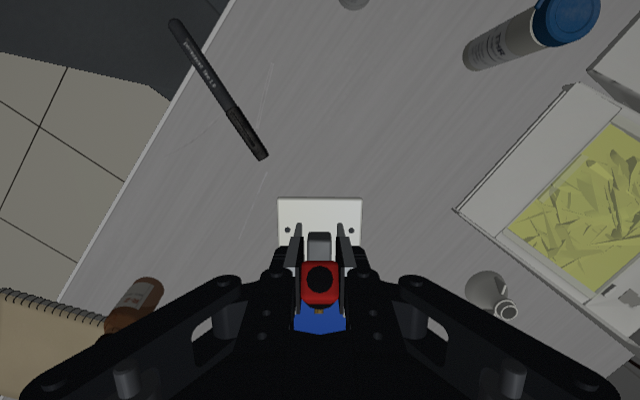

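Call:
servo_tool --rows '[{"x": -0.05, "y": 0, "z": 0.08, "turn": 0, "fingers": 0.5}, {"x": -0.03, "y": 0, "z": 0.04, "turn": 0, "fingers": 0.5}]'

```text
clock: 14.73
position: [519.5, -1.3, 143.8]
ee_rot: [0.447, 0.895, 0.0, 0.0]
contact_force: [-2.1, 2.7, 3.1]
gripper_width: 17.3
```

Call:
servo_tool --rows '[{"x": -0.03, "y": 0, "z": 0.04, "turn": 0, "fingers": 0.5}, {"x": -0.03, "y": 0, "z": 0.04, "turn": 0, "fingers": 0.5}]'

```text
clock: 14.9
position: [519.6, -1.3, 143.7]
ee_rot: [0.447, 0.895, 0.0, 0.0]
contact_force: [-6.4, 6.3, 8.2]
gripper_width: 17.1
```

Call:
servo_tool --rows '[{"x": -0.03, "y": 0, "z": 0.04, "turn": 0, "fingers": 0.5}, {"x": -0.03, "y": 0, "z": 0.04, "turn": 0, "fingers": 0.5}]'

```text
clock: 15.07
position: [519.6, -1.3, 143.7]
ee_rot: [0.447, 0.895, 0.0, -0.0]
contact_force: [-8.9, 8.9, 12.9]
gripper_width: 16.9
```

Call:
servo_tool --rows '[{"x": 0, "y": 0, "z": 0, "turn": 0, "fingers": 0.5}, {"x": 0.06, "y": 0, "z": -0.08, "turn": 0, "fingers": 0.5}, {"x": 0.14, "y": 0, "z": -0.18, "turn": 0, "fingers": 0.5}, {"x": 0.14, "y": 0, "z": -0.18, "turn": 0, "fingers": 0.5}, {"x": 0.14, "y": 0, "z": -0.18, "turn": 0, "fingers": 0.5}, {"x": 0.14, "y": 0, "z": -0.18, "turn": 0, "fingers": 0.5}, {"x": 0.14, "y": 0, "z": -0.18, "turn": 0, "fingers": 0.5}, {"x": 0.14, "y": 0, "z": -0.18, "turn": 0, "fingers": 0.5}, {"x": 0.14, "y": 0, "z": -0.18, "turn": 0, "fingers": 0.5}]'

```text
clock: 15.82
position: [513.9, 6.2, 155.7]
ee_rot: [0.447, 0.895, 0.0, 0.0]
contact_force: [-0.2, 0.8, -0.1]
gripper_width: 16.9
```

```bash
python3 look.py 16
```

```text
15.8167 [513.9   6.2 155.7] yang 36.93 tilt [ 0.0007 -0.0001] F [-0.2  0.8 -0.1] T [-0.01  0.03  0.03] 16.894048610047683
```

Call:
servo_tool --rows '[{"x": -0.35, "y": 0, "z": -0.26, "turn": 0, "fingers": 0.5}, {"x": -0.35, "y": 0, "z": -0.26, "turn": 0, "fingers": 0.5}, {"x": -0.4, "y": 0, "z": -0.25, "turn": 0, "fingers": 0.5}]'

```text
clock: 16.07
position: [518.6, -1.2, 161.9]
ee_rot: [0.447, 0.894, 0.001, -0.002]
contact_force: [-3.8, 8.9, -2.9]
gripper_width: 17.1
```

Call:
servo_tool --rows '[{"x": -0.38, "y": 0, "z": -0.22, "turn": 0, "fingers": 0.5}, {"x": -0.38, "y": 0, "z": -0.2, "turn": 0, "fingers": 0.5}, {"x": -0.37, "y": 0, "z": -0.18, "turn": 0, "fingers": 0.5}]'

```text
clock: 16.32
position: [525.4, -10.2, 167.8]
ee_rot: [0.447, 0.894, 0.0, -0.003]
contact_force: [-2.7, 6.2, -2.4]
gripper_width: 17.1
```

```bash
python3 look.py 17 scene;  python3 - <<'E'
from h import *
b=cv2.imread('pics/scene_17.png')[150:260,310:420]; cv2.imwrite('pics/c20.png',cv2.resize(np.clip((b/255.)**.6*300,0,255).astype(np.uint8),None,fx=5.4,fy=5.4,interpolation=cv2.INTER_CUBIC))
E
```

```text
16.3167 [525.4 -10.2 167.8] yang 36.88 tilt [-0.0042  0.0032] F [-2.7  6.2 -2.4] T [2.46 1.24 0.05] 17.100800724982335
```

View pics/c20.png

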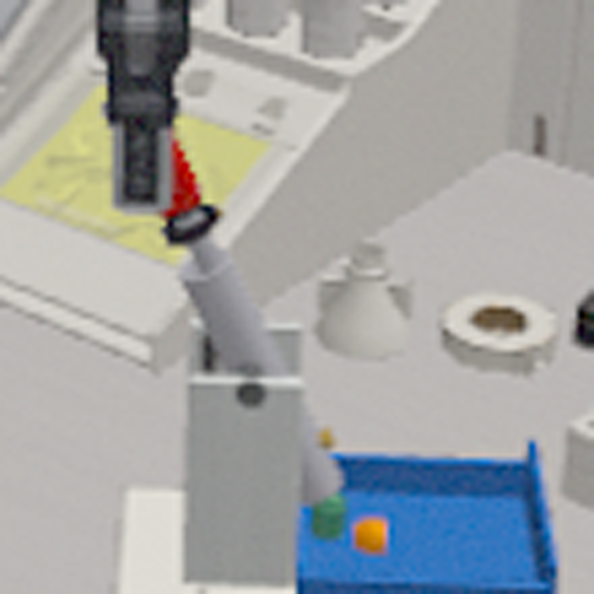

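Call:
servo_tool --rows '[{"x": -0.4, "y": 0, "z": -0.16, "turn": 0, "fingers": 0.5}, {"x": -0.4, "y": 0, "z": -0.15, "turn": 0, "fingers": 0.5}, {"x": -0.4, "y": 0, "z": -0.13, "turn": 0, "fingers": 0.5}, {"x": -0.4, "y": 0, "z": -0.1, "turn": 0, "fingers": 0.5}]'

```text
clock: 16.7
position: [534.9, -22.9, 173.2]
ee_rot: [0.447, 0.894, 0.0, -0.003]
contact_force: [-4.1, 9.8, -1.5]
gripper_width: 17.0
```

Call:
servo_tool --rows '[{"x": -0.4, "y": 0, "z": -0.08, "turn": 0, "fingers": 0.5}, {"x": -0.4, "y": 0, "z": -0.06, "turn": 0, "fingers": 0.5}, {"x": -0.4, "y": 0, "z": -0.05, "turn": 0, "fingers": 0.5}, {"x": -0.4, "y": 0, "z": -0.03, "turn": 0, "fingers": 0.5}]'

```text
clock: 17.03
position: [544.5, -35.8, 175.9]
ee_rot: [0.447, 0.894, 0.0, -0.003]
contact_force: [-4.5, 6.9, 0.8]
gripper_width: 17.5
```

```bash
python3 look.py 18
```

```text
17.0333 [544.5 -35.8 175.9] yang 36.89 tilt [-0.0045  0.003 ] F [-4.5  6.9  0.8] T [ 2.2   1.31 -0.02] 17.456506577566046
```

Call:
servo_tool --rows '[{"x": -0.35, "y": 0, "z": -0.02, "turn": 0, "fingers": 0.5}, {"x": -0.35, "y": 0, "z": 0, "turn": 0, "fingers": 0.5}, {"x": -0.3, "y": 0, "z": 0, "turn": 0, "fingers": 0.5}, {"x": -0.3, "y": 0, "z": 0, "turn": 0, "fingers": 0.5}, {"x": 0, "y": 0, "z": 0, "turn": 0, "fingers": 0.5}]'

```text
clock: 17.45
position: [552.6, -46.5, 176.3]
ee_rot: [0.447, 0.894, 0.0, -0.002]
contact_force: [-3.7, 5.9, 1.9]
gripper_width: 17.2
```

```bash
python3 look.py 19 scene;  python3 - <<'E'
from h import *
b=cv2.imread('pics/scene_19.png')[130:260,310:420]; cv2.imwrite('pics/c21.png',cv2.resize(np.clip((b/255.)**.6*300,0,255).astype(np.uint8),None,fx=4.6,fy=4.6,interpolation=cv2.INTER_CUBIC))
E
```

```text
17.45 [552.6 -46.5 176.3] yang 36.87 tilt [-0.0041  0.0026] F [-3.7  5.9  1.9] T [2.09 1.35 0.01] 17.187701551929507
```

View pics/c21.png

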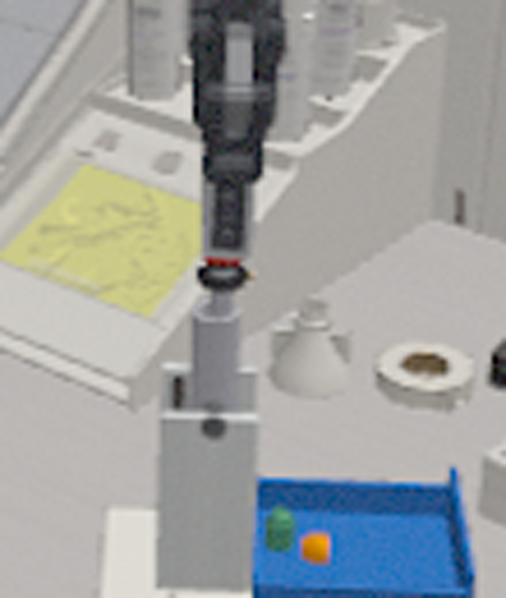

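Call:
servo_tool --rows '[{"x": -0.2, "y": 0, "z": 0, "turn": 0, "fingers": 0.5}, {"x": -0.2, "y": 0, "z": 0, "turn": 0, "fingers": 0.5}, {"x": 0, "y": 0, "z": 0, "turn": 0, "fingers": 0.5}]'

```text
clock: 17.75
position: [554.5, -49.1, 176.2]
ee_rot: [0.447, 0.894, 0.0, -0.003]
contact_force: [-5.8, 7.8, 2.2]
gripper_width: 17.2
```

```bash
python3 look.py 20 scene;  python3 - <<'E'
from h import *
b=cv2.imread('pics/scene_20.png')[130:260,310:420]; cv2.imwrite('pics/c22.png',cv2.resize(np.clip((b/255.)**.6*300,0,255).astype(np.uint8),None,fx=4.6,fy=4.6,interpolation=cv2.INTER_CUBIC))
E
```

```text
17.75 [554.5 -49.1 176.2] yang 36.88 tilt [-0.0051  0.0034] F [-5.8  7.8  2.2] T [ 2.78  1.79 -0.05] 17.239363845319733
```

View pics/c22.png

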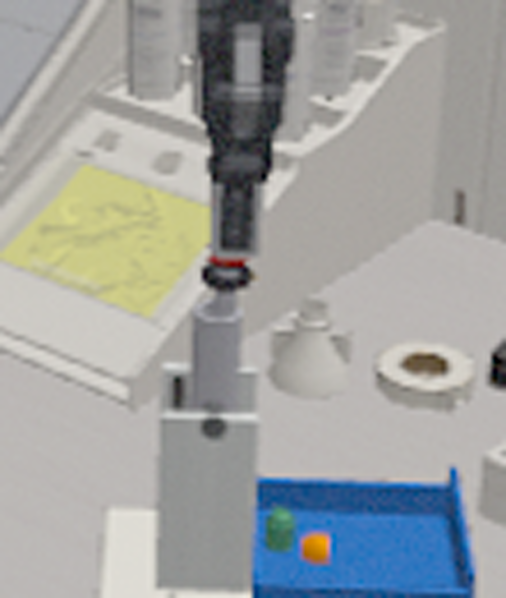

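Call:
servo_tool --rows '[{"x": 0.3, "y": 0, "z": 0, "turn": 0, "fingers": 0.5}, {"x": 0.2, "y": 0, "z": -0.5, "turn": 0, "fingers": 0.5}, {"x": 0, "y": 0, "z": -1, "turn": 0, "fingers": 0.5}, {"x": 0, "y": 0, "z": -1, "turn": 0, "fingers": 0.5}, {"x": 0, "y": 0, "z": -1, "turn": 0, "fingers": 0.5}, {"x": 0, "y": 0, "z": -1, "turn": 0, "fingers": 0.5}]'

```text
clock: 18.3
position: [554.1, -47.1, 223.7]
ee_rot: [0.447, 0.895, 0.0, 0.001]
contact_force: [0.0, -0.7, -0.9]
gripper_width: 17.0
```

Call:
servo_tool --rows '[{"x": 0, "y": 0, "z": -1, "turn": 0, "fingers": 0.5}, {"x": 0, "y": 0, "z": -1, "turn": 0, "fingers": 0.5}, {"x": 0, "y": 0, "z": -1.5, "turn": 0, "fingers": 0.5}, {"x": 0, "y": 0, "z": -1.5, "turn": 0, "fingers": 0.5}, {"x": 0, "y": 0, "z": -1, "turn": 0, "fingers": 0.5}, {"x": 0, "y": 0, "z": -0.5, "turn": 0, "fingers": 0.5}, {"x": 0, "y": 0, "z": 0, "turn": 0, "fingers": 0.5}]'

```text
clock: 18.88
position: [554.1, -46.8, 288.3]
ee_rot: [0.447, 0.895, 0.001, 0.001]
contact_force: [-0.5, 0.5, -0.5]
gripper_width: 17.1
```

```bash
python3 look.py 21 scene wrist;  python3 - <<'E'
from h import *
b=cv2.imread('pics/scene_21.png')[110:240,310:420]; cv2.imwrite('pics/c23.png',cv2.resize(np.clip((b/255.)**.6*300,0,255).astype(np.uint8),None,fx=4.6,fy=4.6,interpolation=cv2.INTER_CUBIC))
m=np.load('pics/scene_21m.npy',allow_pickle=True).item(); p=arm.read_state()['position']
for l in (20,60,114): print(l,(np.array(proj('scene',p-[0,0,l],m))-[310,110])*4.6)
E
```

```text
18.8833 [554.1 -46.8 288.3] yang 36.92 tilt [0.0026 0.0004] F [-0.5  0.5 -0.5] T [-0.02  0.    0.03] 17.054015353109122
20 [232.30108303 135.75234669]
60 [228.45794542 224.98235602]
114 [223.53130713 339.36909564]
```

View pics/c23.png

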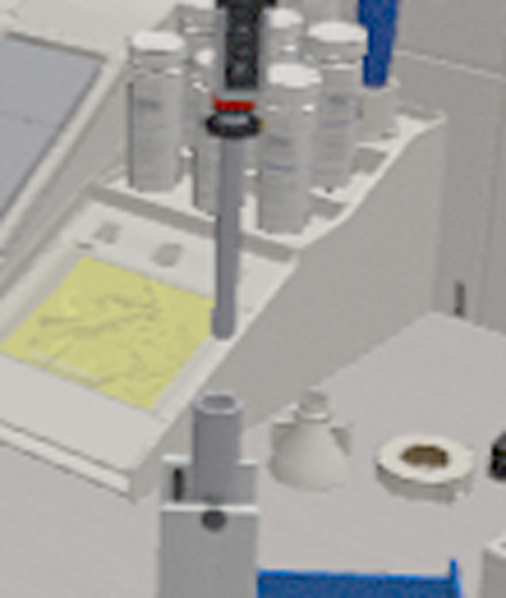

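View pics/wrist_21.png

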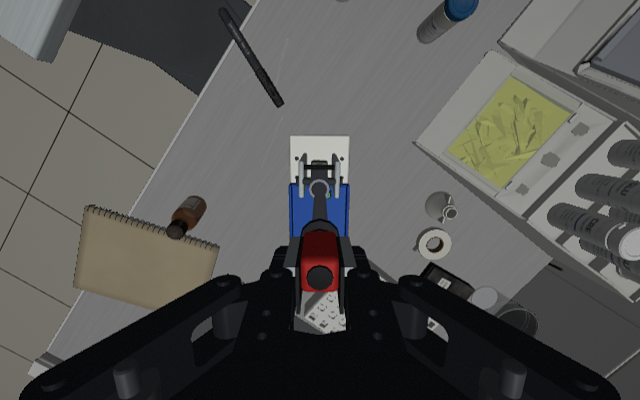

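Call:
servo_tool --rows '[{"x": 0, "y": 0, "z": 0, "turn": -5.7, "fingers": 0.5}, {"x": 0, "y": 0, "z": 0, "turn": -5.7, "fingers": 0.5}, {"x": 0, "y": 0, "z": 0, "turn": -5.7, "fingers": 0.5}, {"x": 0, "y": 0, "z": 0, "turn": -5.7, "fingers": 0.5}, {"x": 0, "y": 0, "z": 0, "turn": -5.7, "fingers": 0.5}, {"x": 0, "y": 0, "z": 0, "turn": -5.7, "fingers": 0.5}, {"x": 0, "y": 0, "z": 0, "turn": -5.9, "fingers": 0.5}, {"x": 0.6, "y": 1.8, "z": 0, "turn": 0, "fingers": 0.5}, {"x": 1.1, "y": 3.5, "z": 0, "turn": 0, "fingers": 0.5}, {"x": 1.1, "y": 3.5, "z": 0, "turn": 0, "fingers": 0.5}]'

```text
clock: 19.82
position: [545.3, 45.3, 285.5]
ee_rot: [0.114, 0.993, -0.0, -0.001]
contact_force: [0.7, 0.1, -0.6]
gripper_width: 17.5
```

Call:
servo_tool --rows '[{"x": 1.1, "y": 3.5, "z": 0, "turn": 0, "fingers": 0.5}, {"x": 1.1, "y": 3.5, "z": 0, "turn": 0, "fingers": 0.5}, {"x": 1.1, "y": 3.5, "z": 0, "turn": 0, "fingers": 0.5}, {"x": 1.1, "y": 3.5, "z": 0, "turn": 0, "fingers": 0.5}, {"x": 1.1, "y": 3.5, "z": 0, "turn": 0, "fingers": 0.5}, {"x": 1.1, "y": 3.5, "z": 0, "turn": 0, "fingers": 0.5}, {"x": 1.1, "y": 3.5, "z": 0, "turn": 0, "fingers": 0.5}, {"x": 1.1, "y": 2.2, "z": 0, "turn": 0, "fingers": 0.5}, {"x": 0, "y": 0, "z": 0, "turn": 0, "fingers": 0.5}, {"x": 0, "y": 0, "z": 0, "turn": 0, "fingers": 0.5}]'

```text
clock: 20.65
position: [519.4, 326.2, 285.0]
ee_rot: [0.112, 0.994, -0.001, -0.001]
contact_force: [-0.3, -0.2, -0.7]
gripper_width: 16.6
```

```bash
python3 look.py 22
```

```text
20.65 [519.4 326.2 285. ] yang 77.16 tilt [-0.0026 -0.0023] F [-0.3 -0.2 -0.7] T [-0.08 -0.02  0.01] 16.635730217802156
```

Call:
servo_tool --rows '[{"x": 0.16, "y": 1.2, "z": 0, "turn": 0, "fingers": 0.5}, {"x": 0, "y": 0, "z": 1.5, "turn": 0, "fingers": 0.5}, {"x": 0, "y": 0, "z": 1.5, "turn": 0, "fingers": 0.5}, {"x": 0, "y": 0, "z": 1.5, "turn": 0, "fingers": 0.5}, {"x": 0, "y": 0, "z": 1, "turn": 0, "fingers": 0.5}, {"x": 0, "y": 0, "z": 0.5, "turn": 0, "fingers": 0.5}, {"x": 0, "y": 0, "z": 0, "turn": 0, "fingers": 0.5}, {"x": 0, "y": 0, "z": 0, "turn": 0, "fingers": 0.5}]'

```text
clock: 21.32
position: [521.9, 337.0, 227.3]
ee_rot: [0.113, 0.994, 0.0, 0.0]
contact_force: [-1.5, -0.2, -0.0]
gripper_width: 17.1
```

```bash
python3 look.py 23 scene wrist; python3 - <<'E'
from h import *
a=cv2.imread('pics/wrist_23.png'); c=a[170:230,290:350]; g=lambda c:np.clip((c/255.)**.5*300,0,255).astype(np.uint8); c=cv2.resize(g(c),None,fx=10,fy=10,interpolation=cv2.INTER_CUBIC)
b=cv2.imread('pics/scene_23.png')[120:220,195:255]; b=cv2.resize(g(b),(360,600),interpolation=cv2.INTER_CUBIC)
cv2.imwrite('pics/c24.png',cv2.resize(np.hstack([c,b]),(800,500)))
E
```

```text
21.3167 [521.9 337.  227.3] yang 77.0 tilt [0.0007 0.0001] F [-1.5 -0.2 -0. ] T [-0.05 -0.04 -0.07] 17.13322354000427
```

View pics/c24.png

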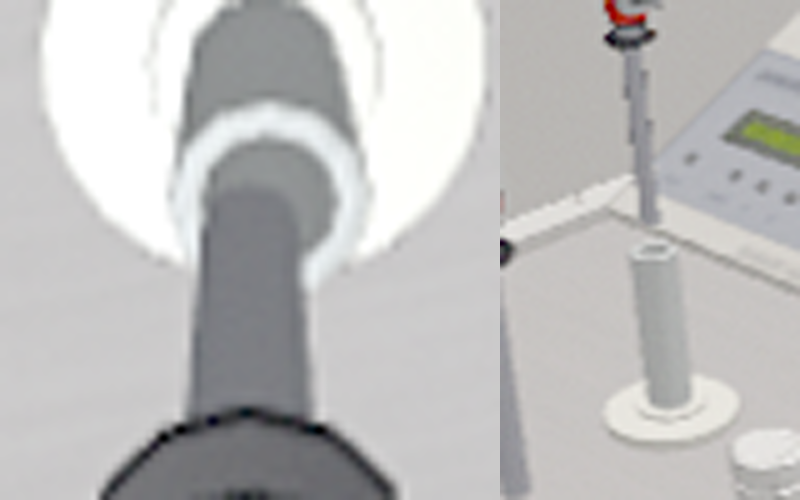

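```bash
python3 - <<'E'
from h import *
m=np.load('pics/wrist_23m.npy',allow_pickle=True).item()
f=lambda x,y,z: onz('wrist',290+x/8.333,170+y/8.333,z,m)
r=f(271,198,98); t=f(251,236,113.5); print(r,t,t-r)
X=np.array([-.974,.225]);Y=np.array([.225,.974]); d=(r-t)[:2]; print('tool',d@X,d@Y)
for z in (112,113.5): print((np.array(proj('wrist',(521.9,337,z),m))-[290,170])*8.333)
for z in (112,113.5): print((np.array(proj('wrist',(r[0],r[1],z),m))-[290,170])*8.333)
m=np.load('pics/scene_23m.npy',allow_pickle=True).item()
for P in [(521.9,337,113.5),(521.9,337,160),(*r[:2],98)]: print('scene',(np.array(proj('scene',P,m))-[195,120])*5)
E
```

```text
[520.85739095 339.55226237  98.        ] [520.90480166 337.06795914 113.5       ] [ 0.04741071 -2.48430323 15.5       ]
tool 0.6051462591569094 2.4090439377187605
[252.33616561 241.19260778]
[252.40285719 244.59075107]
[272.56696533 227.40192871]
[272.74433658 230.73005405]
scene [151.48877316 219.70073171]
scene [141.58665207 132.92619474]
scene [149.80324676 247.14705832]
```

```bash
python3 - <<'E'
from h import *
g=lambda c:np.clip((c/255.)**.5*300,0,255).astype(np.uint8)
b=cv2.imread('pics/scene_23.png')[155:205,205:255]; b=cv2.resize(g(b),(600,600),interpolation=cv2.INTER_CUBIC)
cv2.imwrite('pics/c25.png',b)
m=np.load('pics/scene_23m.npy',allow_pickle=True).item()
for P in [(521.9,337,113.5),(520.86,339.55,98),(520.86,339.55,0)]: print('scene',(np.array(proj('scene',P,m))-[205,155])*12)
E
```

```text
scene [243.57305559 107.28175611]
scene [239.54450734 173.15179519]
scene [286.48509593 580.45319755]
```

View pics/c25.png

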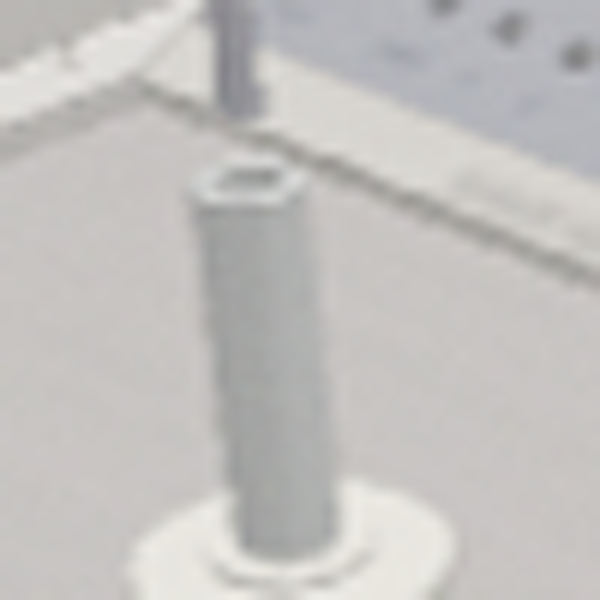

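Call:
servo_tool --rows '[{"x": 0.02, "y": 0.22, "z": 0, "turn": 0, "fingers": 0.5}, {"x": 0, "y": 0, "z": 0.5, "turn": 0, "fingers": 0.5}, {"x": 0, "y": 0, "z": 0.3, "turn": 0, "fingers": 0.5}, {"x": 0, "y": 0, "z": 0.2, "turn": 0, "fingers": 0.5}, {"x": 0, "y": 0, "z": 0, "turn": 0, "fingers": 0.5}]'

```text
clock: 21.83
position: [521.3, 339.2, 215.9]
ee_rot: [0.113, 0.994, -0.001, -0.001]
contact_force: [-0.6, 0.9, -0.9]
gripper_width: 16.9
```

```bash
python3 look.py 24 wrist scene; python3 - <<'E'
from h import *
a=cv2.imread('pics/wrist_24.png'); c=a[170:230,290:350]; g=lambda c:np.clip((c/255.)**.5*300,0,255).astype(np.uint8); c=cv2.resize(g(c),None,fx=10,fy=10,interpolation=cv2.INTER_CUBIC)
b=cv2.imread('pics/scene_24.png')[120:220,195:255]; b=cv2.resize(g(b),(360,600),interpolation=cv2.INTER_CUBIC)
cv2.imwrite('pics/c26.png',cv2.resize(np.hstack([c,b]),(800,500)))
E
```

```text
21.8333 [521.3 339.2 215.9] yang 77.03 tilt [-0.0012 -0.0011] F [-0.6  0.9 -0.9] T [ 0.01 -0.01  0.05] 16.9436296599788
```

View pics/c26.png

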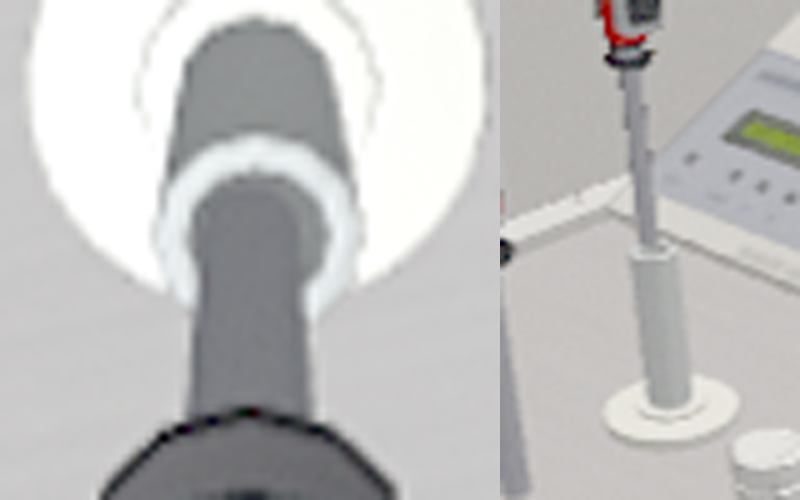

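```bash
python3 - <<'E'
from h import *
a=cv2.imread('pics/wrist_24.png')[180:215,305:340].astype(float); a=np.clip((a-20)*2.2,0,255).astype(np.uint8)
cv2.imwrite('pics/c27.png',cv2.resize(a,(700,700),interpolation=cv2.INTER_CUBIC))
m=np.load('pics/wrist_24m.npy',allow_pickle=True).item()
for z in (100,101.5,103): print((np.array(proj('wrist',(521.3,339.2,z),m))-[305,180])*20)
E
```

```text
[318.34575575 383.25452795]
[318.49725763 391.35897098]
[318.65042157 399.55232419]
```

View pics/c27.png

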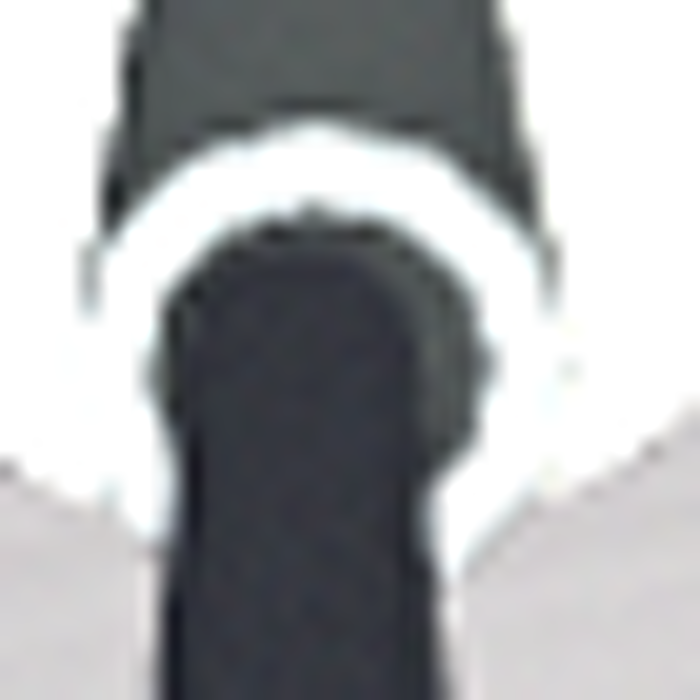

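Call:
servo_tool --rows '[{"x": -0.1, "y": 0.1, "z": 0, "turn": 0, "fingers": 0.5}, {"x": 0, "y": 0, "z": 0.3, "turn": 0, "fingers": 0.5}, {"x": 0, "y": 0, "z": 0.3, "turn": 0, "fingers": 0.5}, {"x": 0, "y": 0, "z": 0.3, "turn": 0, "fingers": 0.5}, {"x": 0, "y": 0, "z": 0.3, "turn": 0, "fingers": 0.5}]'

```text
clock: 22.35
position: [522.7, 340.1, 204.3]
ee_rot: [0.113, 0.994, -0.0, -0.0]
contact_force: [0.3, -0.2, 0.4]
gripper_width: 17.0
```

Call:
servo_tool --rows '[{"x": 0, "y": 0, "z": 0.5, "turn": 0, "fingers": 0.5}, {"x": 0, "y": 0, "z": 0.5, "turn": 0, "fingers": 0.5}, {"x": 0, "y": 0, "z": 0.5, "turn": 0, "fingers": 0.5}]'

```text
clock: 22.6
position: [522.8, 340.1, 189.2]
ee_rot: [0.113, 0.994, -0.0, -0.0]
contact_force: [0.6, -1.0, -1.0]
gripper_width: 17.1
```

Call:
servo_tool --rows '[{"x": 0, "y": 0, "z": 0.8, "turn": 0, "fingers": 0.5}, {"x": 0, "y": 0, "z": 0.8, "turn": 0, "fingers": 0.5}, {"x": 0, "y": 0, "z": 0.8, "turn": 0, "fingers": 0.5}, {"x": 0, "y": 0, "z": 0.8, "turn": 0, "fingers": 0.5}]'

```text
clock: 22.93
position: [522.7, 340.0, 156.7]
ee_rot: [0.113, 0.994, -0.0, -0.0]
contact_force: [-0.8, -0.1, 0.1]
gripper_width: 16.9
```

Call:
servo_tool --rows '[{"x": 0, "y": 0, "z": 0.8, "turn": 0, "fingers": 0.5}, {"x": 0, "y": 0, "z": 0.8, "turn": 0, "fingers": 0.5}, {"x": 0, "y": 0, "z": 0.8, "turn": 0, "fingers": 0.5}, {"x": 0, "y": 0, "z": 0.4, "turn": 0, "fingers": 0.5}]'

```text
clock: 23.27
position: [522.4, 339.8, 128.2]
ee_rot: [0.113, 0.994, -0.001, -0.001]
contact_force: [-0.7, 0.3, -0.4]
gripper_width: 17.2
```

Call:
servo_tool --rows '[{"x": 0, "y": 0, "z": 0.2, "turn": 0, "fingers": 0.5}, {"x": 0, "y": 0, "z": 0.2, "turn": 0, "fingers": 0.5}, {"x": 0, "y": 0, "z": 0.1, "turn": 0, "fingers": 0.5}]'

```text
clock: 23.52
position: [523.0, 340.3, 124.9]
ee_rot: [0.113, 0.994, 0.0, 0.0]
contact_force: [-0.9, 0.7, -0.8]
gripper_width: 17.0
```

Call:
servo_tool --rows '[{"x": 0, "y": 0, "z": 0.1, "turn": 0, "fingers": 0.5}, {"x": 0, "y": 0, "z": 0.1, "turn": 0, "fingers": 0.5}, {"x": 0, "y": 0, "z": 0, "turn": 0, "fingers": 0.5}]'

```text
clock: 23.77
position: [522.9, 340.2, 122.9]
ee_rot: [0.113, 0.994, 0.0, 0.0]
contact_force: [-0.1, -0.7, -0.1]
gripper_width: 16.8
```

Call:
servo_tool --rows '[{"x": 0, "y": 0, "z": 0, "turn": 0, "fingers": 2.5}, {"x": 0, "y": 0, "z": 0, "turn": 0, "fingers": 3.5}, {"x": 0, "y": 0, "z": 0, "turn": 0, "fingers": 5}, {"x": 0, "y": 0, "z": 0, "turn": 0, "fingers": 5}, {"x": 0, "y": 0, "z": 0, "turn": 0, "fingers": 5}, {"x": 0, "y": 0, "z": -1, "turn": 0, "fingers": 5}, {"x": 0, "y": 0, "z": -2, "turn": 0, "fingers": 5}, {"x": 0, "y": 0, "z": -3, "turn": 0, "fingers": 5}, {"x": 0, "y": 0, "z": -3, "turn": 0, "fingers": 5}, {"x": 0, "y": 0, "z": -2, "turn": 0, "fingers": 5}]'

```text
clock: 24.6
position: [523.8, 340.7, 237.1]
ee_rot: [0.113, 0.994, 0.002, 0.002]
contact_force: [-0.2, 1.2, -0.5]
gripper_width: 50.0
```

```bash
python3 look.py 25 wrist scene; python3 - <<'E'
from h import *
g=lambda c:np.clip((c/255.)**.6*280,0,255).astype(np.uint8)
a=cv2.imread('pics/wrist_25.png')[130:280,230:410];a=cv2.resize(g(a),(480,400))
b=cv2.imread('pics/scene_25.png')[130:230,175:255]; b=cv2.resize(g(b),(320,400),interpolation=cv2.INTER_CUBIC)
cv2.imwrite('pics/c28.png',np.hstack([a,b]))
E
```

```text
24.6 [523.8 340.7 237.1] yang 77.05 tilt [0.0042 0.0027] F [-0.2  1.2 -0.5] T [ 0.05 -0.05  0.  ] 49.974016841199806
```

View pics/c28.png

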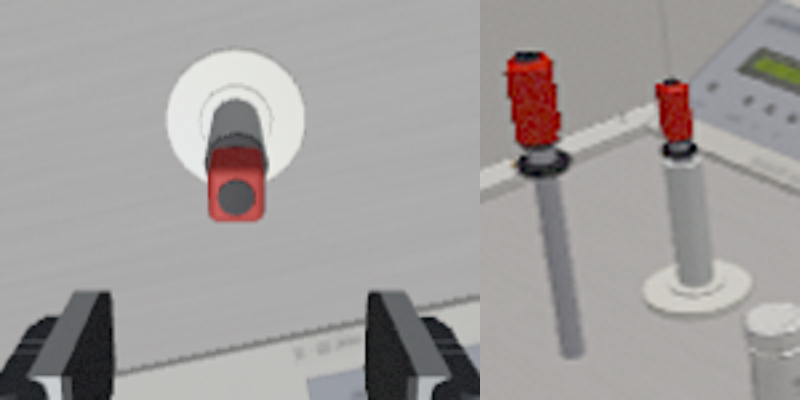

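Call:
servo_tool --rows '[{"x": -0.6, "y": -1.8, "z": 0, "turn": 0, "fingers": 4}, {"x": -1.3, "y": -3.6, "z": 0, "turn": 0, "fingers": 2}, {"x": -1.3, "y": -3.6, "z": 0, "turn": 0, "fingers": 0}, {"x": -1.3, "y": -3.6, "z": 0, "turn": 0, "fingers": 0}, {"x": -1.3, "y": -3.6, "z": 0, "turn": 0, "fingers": 0}, {"x": -1.3, "y": -3.6, "z": 0, "turn": 0, "fingers": 0}, {"x": -1.3, "y": -3.6, "z": 0, "turn": 0, "fingers": 0}, {"x": -1.3, "y": -3.6, "z": 0, "turn": 0, "fingers": 0}, {"x": -1.3, "y": -3.6, "z": 0, "turn": 0, "fingers": 0}, {"x": -1.3, "y": -3.6, "z": 0, "turn": 0, "fingers": 0}]'

```text
clock: 25.53
position: [564.7, -23.2, 232.2]
ee_rot: [0.113, 0.994, -0.0, -0.001]
contact_force: [-0.5, 0.5, -0.0]
gripper_width: -0.3
```

Call:
servo_tool --rows '[{"x": -1.3, "y": -3.6, "z": 0, "turn": 0, "fingers": 0}, {"x": -0.7, "y": -1.8, "z": 0, "turn": 0, "fingers": 0}, {"x": 0, "y": 0, "z": 0, "turn": 5.7, "fingers": 0}, {"x": 0, "y": 0, "z": 0, "turn": 5.7, "fingers": 0}, {"x": 0, "y": 0, "z": 0, "turn": 5.7, "fingers": 0}, {"x": 0, "y": 0, "z": 0, "turn": 5.7, "fingers": 0}, {"x": 0, "y": 0, "z": 0, "turn": 5.7, "fingers": 0}, {"x": 0, "y": 0, "z": 0, "turn": 5.7, "fingers": 0}, {"x": 0, "y": 0, "z": 0, "turn": 5.9, "fingers": 0}, {"x": 0, "y": 0, "z": 0, "turn": 0, "fingers": 0}]'

```text
clock: 26.37
position: [572.2, -78.4, 231.9]
ee_rot: [0.448, 0.894, -0.001, -0.001]
contact_force: [-0.5, -0.1, 0.6]
gripper_width: 0.3
```

```bash
python3 look.py 26 wrist top; python3 - <<'E'
from h import *
for n in ('0','_26'):
    d=np.load(f'pics/top{n}.npy'); m=arm.camera_model('top')
    print(n,[back('top',u,v,float(np.median(d[v-1:v+2,u-1:u+2])),m).round(1) for u,v in ((184,190),(185,191))])
E
```

```text
26.3667 [572.2 -78.4 231.9] yang 36.79 tilt [-0.0023 -0.    ] F [-0.5 -0.1  0.6] T [-0.03  0.05  0.  ] 0.329137079458181
0 [array([520.5, 339.1, 151.1]), array([518.4, 336.9, 151.1])]
_26 [array([520.7, 339.5, 149.5]), array([518.5, 337.2, 149.7])]
```

View pics/wrist_26.png

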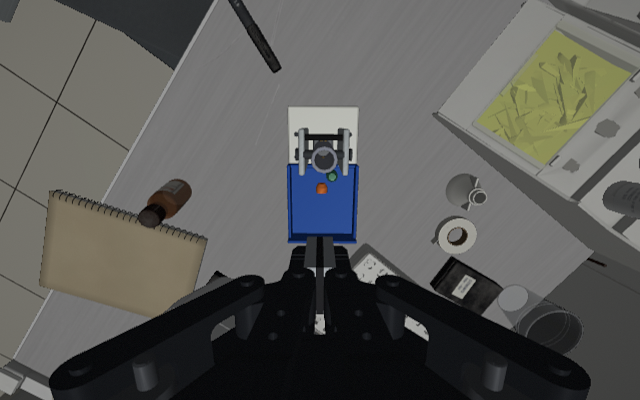

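Call:
servo_tool --rows '[{"x": 0, "y": 0.15, "z": 2, "turn": 0, "fingers": 0}, {"x": 0, "y": 0, "z": 2.5, "turn": 0, "fingers": 0}, {"x": 0, "y": 0, "z": 2.5, "turn": 0, "fingers": 0}, {"x": 0, "y": 0, "z": 2, "turn": 0, "fingers": 0}, {"x": 0, "y": 0, "z": 1, "turn": 0, "fingers": 0}, {"x": 0.4, "y": 0, "z": 0, "turn": 0, "fingers": 0}, {"x": 0.5, "y": 0, "z": 0, "turn": 0, "fingers": 0}, {"x": 0.5, "y": 0, "z": 0, "turn": 0, "fingers": 0}]'

```text
clock: 27.13
position: [566.8, -65.4, 134.2]
ee_rot: [0.446, 0.895, 0.001, 0.001]
contact_force: [-0.1, 1.1, 0.3]
gripper_width: -0.1
```

Call:
servo_tool --rows '[{"x": 0.3, "y": 0, "z": 0, "turn": 0, "fingers": 0}, {"x": 0.3, "y": 0, "z": 0, "turn": 0, "fingers": 0}, {"x": 0.3, "y": 0, "z": 0, "turn": 0, "fingers": 0}]'

```text
clock: 27.38
position: [562.3, -59.2, 135.0]
ee_rot: [0.446, 0.895, 0.0, 0.003]
contact_force: [2.4, -6.3, 3.5]
gripper_width: 0.0
```

Call:
servo_tool --rows '[{"x": 0.3, "y": 0, "z": 0, "turn": 0, "fingers": 0}, {"x": 0.3, "y": 0, "z": 0, "turn": 0, "fingers": 0}]'

```text
clock: 27.55
position: [559.1, -54.9, 135.6]
ee_rot: [0.446, 0.895, 0.0, 0.003]
contact_force: [2.1, -7.1, 5.5]
gripper_width: 0.1
```

Call:
servo_tool --rows '[{"x": 0.3, "y": 0, "z": 0.1, "turn": 0, "fingers": 0}, {"x": 0.3, "y": 0, "z": 0.1, "turn": 0, "fingers": 0}, {"x": 0.3, "y": 0, "z": 0.1, "turn": 0, "fingers": 0}]'

```text
clock: 27.8
position: [554.6, -47.6, 133.7]
ee_rot: [0.446, 0.895, 0.001, 0.004]
contact_force: [1.2, -5.2, 9.4]
gripper_width: 0.1
```

Call:
servo_tool --rows '[{"x": 0.25, "y": 0, "z": 0, "turn": 0, "fingers": 0}, {"x": 0.25, "y": 0, "z": 0, "turn": 0, "fingers": 0}]'

```text
clock: 27.97
position: [551.3, -43.2, 132.9]
ee_rot: [0.446, 0.895, 0.001, 0.004]
contact_force: [2.7, -5.1, 0.6]
gripper_width: -0.1
```

```bash
python3 look.py 27 scene; python3 - <<'E'
from h import *
b=cv2.imread('pics/scene_27.png')[150:260,310:420]; cv2.imwrite('pics/c29.png',cv2.resize(np.clip((b/255.)**.6*300,0,255).astype(np.uint8),None,fx=5.4,fy=5.4,interpolation=cv2.INTER_CUBIC))
E
```

```text
27.9667 [551.3 -43.2 132.9] yang 37.01 tilt [ 0.0078 -0.0012] F [ 2.7 -5.1  0.6] T [-1.46 -0.99 -0.02] -0.12615913752069044
```

View pics/c29.png

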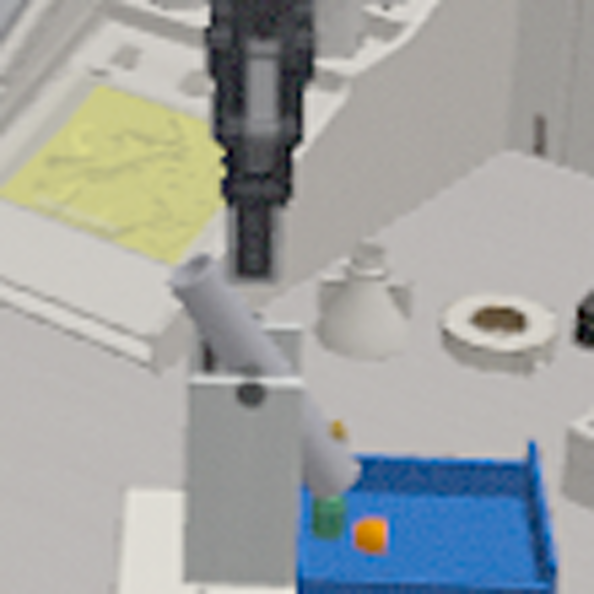

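Call:
servo_tool --rows '[{"x": 0.25, "y": 0, "z": 0, "turn": 0, "fingers": 0}, {"x": 0.2, "y": 0, "z": 0, "turn": 0, "fingers": 0}]'

```text
clock: 28.18
position: [549.3, -40.3, 132.2]
ee_rot: [0.446, 0.895, 0.001, 0.004]
contact_force: [7.2, -12.7, 0.0]
gripper_width: -0.3
```

Call:
servo_tool --rows '[{"x": 0.15, "y": 0, "z": 0, "turn": 0, "fingers": 0}, {"x": 0.1, "y": 0, "z": 0, "turn": 0, "fingers": 0}]'

```text
clock: 28.35
position: [549.1, -39.6, 132.8]
ee_rot: [0.446, 0.895, 0.0, 0.006]
contact_force: [9.8, -17.2, -0.5]
gripper_width: -0.3
```

Call:
servo_tool --rows '[{"x": -0.5, "y": 0, "z": 0, "turn": 0, "fingers": 0}, {"x": -1, "y": 0, "z": 0, "turn": 0, "fingers": 0}, {"x": -1, "y": 0, "z": -1, "turn": 0, "fingers": 0}, {"x": 0, "y": 0, "z": -3, "turn": 0, "fingers": 0}, {"x": 0, "y": 0, "z": -4, "turn": 0, "fingers": 0}, {"x": 0, "y": 0, "z": -4, "turn": 0, "fingers": 0}, {"x": 0, "y": 0, "z": -2, "turn": 0, "fingers": 0}, {"x": -3, "y": 0, "z": 0, "turn": 0, "fingers": 0}, {"x": 0, "y": 0, "z": 0, "turn": 0, "fingers": 0}, {"x": 0, "y": 0, "z": 0, "turn": 0, "fingers": 0}]'

```text
clock: 29.18
position: [577.3, -81.3, 269.2]
ee_rot: [0.447, 0.894, 0.0, -0.001]
contact_force: [-1.1, 0.7, 0.4]
gripper_width: -0.0
```

```bash
python3 look.py 28 scene wrist top; python3 - <<'E'
from h import *
b=cv2.imread('pics/scene_28.png')[150:260,310:420]; cv2.imwrite('pics/c30.png',cv2.resize(np.clip((b/255.)**.6*300,0,255).astype(np.uint8),None,fx=5.4,fy=5.4,interpolation=cv2.INTER_CUBIC))
E
```

```text
29.1833 [577.3 -81.3 269.2] yang 36.84 tilt [-0.0014  0.0011] F [-1.1  0.7  0.4] T [ 0.01  0.03 -0.05] -0.02792068870630269
```

View pics/c30.png

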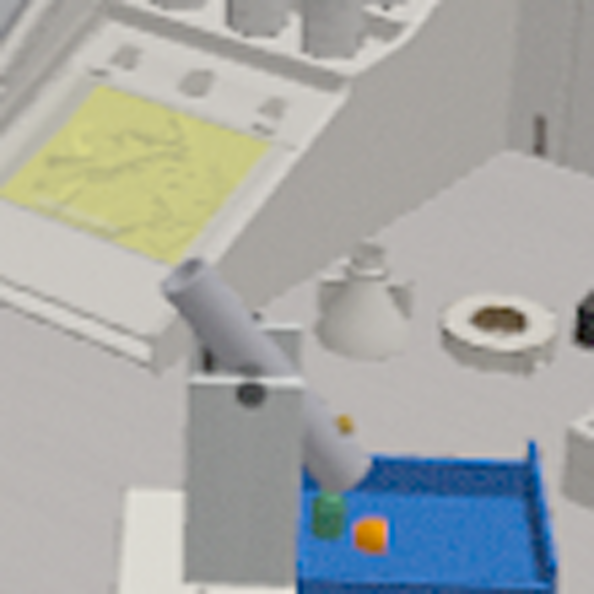

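View pics/scene_28.png

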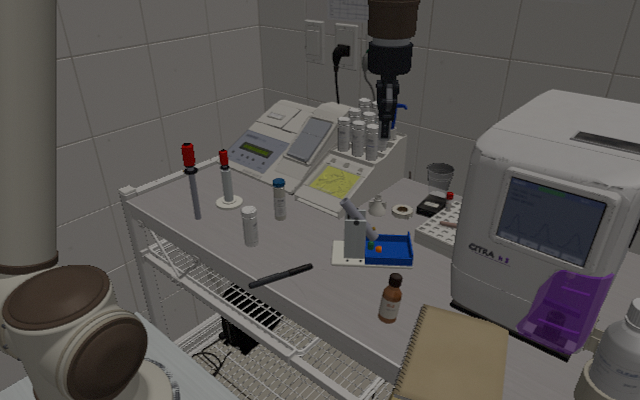

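View pics/wrist_28.png

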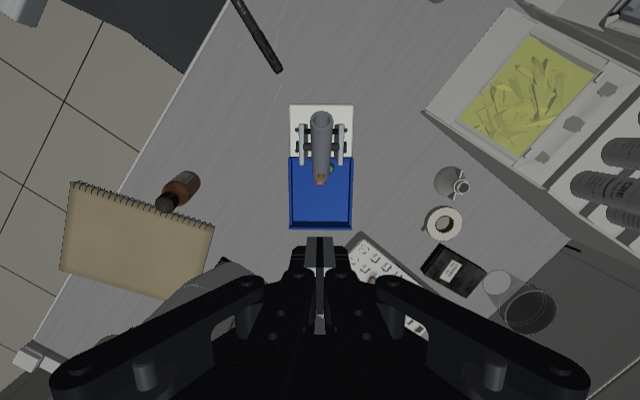

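```bash
python3 - <<'E'
from h import *
m=np.load('pics/wrist_26m.npy',allow_pickle=True).item()
c=np.array([549.8,-45.8])+68*np.array([.6,-.8])
for n,u,v,z in (('stub',332.5,177,28),('cushion',321.5,188,21)):
    p=onz('wrist',u,v,z,m)[:2]-c; print(n,(p@[.6,-.8]).round(1),(p@[.8,.6]).round(1))
E
python3 -c "
from bench import arm
print(arm.job_done())"
```

```text
stub -32.9 13.1
cushion -17.7 -0.3
the job is handed in; nothing more can be done
None
```

I finished the task and handed the job in at about 29 s of the 69 s allowed; no verdict comes back, so what follows is my own last checks.

**What I did**
- The tool can only point straight down. I therefore put the smaller red rod into the upright sleeve, stopping short of the stub.
- I tipped sleeve and rod together to the stop, letting the rod pivot in the grip.
- I pushed along the bore. The cushion dropped, then the stub, and the collar met the mouth at about 18 N along the bore (limit 40 N).
- I brought the sleeve upright again to pull the rod out vertically, and put the rod back in its holder.
- I then re-tipped the sleeve with shut fingers until it stopped at about 20 N, and backed clear.

**Last checks**
- **Sleeve:** in the picture its ends are where they were at the stop earlier, about 0.62–0.65 rad.
- **Stub and cushion:** both lie in the blue tray, by one wrist measurement at roughly (-33, 13) mm and (-18, 0) mm from the floor's centre.
- **Rod:** upright in its holder. Its top reads 149.5 mm against 151.1 mm at the start, within measuring error.
- **Bottle and vials:** all upright and, by eye in the last scene picture, unmoved; I did not re-measure their positions.
- **Gripper:** clear of everything.

**A check that disagreed:** while lining the rod up over the holder, the scene and wrist cameras differed by about 3 mm. A closer wrist picture settled it, and the rod went in without any resistance.

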